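Fetch the block plane from behind the finishes

ROBOT

A 6-joint arm with a two-finger parallel gripper is mounted at the origin on the work surface. World frame = base frame: x ahead of the robot, y to its left, z up, the work surface at z = 0. Lengths are in m, angles in rad, forces in N, time in s.
With the tool pointing down it reaches from about 0.25 to 0.725 m from the base axis. Payload 4 kg.
Tool frame: the origin (TCP) lies on the centre line of the jaws, within the pads' length; the fingertips stand 14 mm ahead of it and the grasp point (between the pads) lies 5 mm behind it; z points along the fingers, x is the direction in which the jaws open and shut, and the axes are right-handed (so a half turn about z gives the same grasp; the last joint's range is limited). The gripper opens to 85 mm and grips with 20 to 120 N. Pads are 22 mm wide; open, the fingers measure 114 mm over their backs; the gripper's body (76 mm by 85 mm) begins 54 mm behind the grasp point. The pads swing forward as they close: fully open they stand 13 mm farther back than shut.
Start: joints at [1.193, 0.241, 0.005, 1.335, 0, 1.571], TCP at [0.184, 0.465, 0.245] pointing down, gripper open.
Joint ranges: [-2.72, 2.72], [-1.05, 1.87], [-1.09, 1.28], [-1.99, 2.15], [-1.42, 1.44], [-3.14, 3.14]. Speed limits (rad/s): [2.79, 2.79, 3.14, 3.14, 3.14, 3.14].

INTERFACE

Orientations are given as a unit quaternion [x, y, z, w].
In Python, from workcell import bot gives the robot as it stands.
- The arm moves only by the tool play_rows, never from a script. Its argument "motion" is a list of rows, each an object with "fingers": the closure, from -1 (fully open) to 1 (shut), so that 0 is half open; "translation": the shift along the tool's x, y, z in cm, a list of three; "roll": the turn about the tool's z in degrees. A call has 1 to 20 rows; each row is the pose to reach, as a shift and turn from the pose commanded when the call began, along the tool's axes at that moment; what a row does not reach only later rows make up. A row lasts 1/12 s, in which the tool goes at most 41.7 mm and 7.16 degrees, less where a joint would pass 70% of its speed; a pose out of reach is approached as far as the arm can. A call with a gripper value outside its range is refused whole. The fingers move at their own pace and stop on an object; the grip force is fixed at half the most. Time passes only in rows, so rows that repeat a pose let the fingers close. It gives the time, the measured TCP pose, the force and the opening at its end, in the units of the state.
- bot.get_obs(): the state, without advancing time (a new reading comes with each control period).
- bot.camera(name): name is "side" or "top" or "wrist"; returns a dict with "pixels" (400x640x3 uint8, red, green, blue), "intrinsics" (3x3 intrinsics, pixels), "k1" (the pictures are not rectified: a ray, as slopes to the right and down, at radius r is drawn at 1 + k1 r^2 times it, then the intrinsics apply), "world_to_cam" (4x4, takes a point from world to camera coordinates). Camera axes: x right, y down, z forward; pixel columns grow to the right and rows downward; lengths in m; the calibration is good to about 2 mm. A picture is of the moment at which its call begins. There is no depth.
- bot.job_done(): hands the job in, once; it reports no verdict.
The state is a dict: "clock": time; "joint_pos": joint angles; "joint_vel": joint speeds; "tau": joint torques, N m; "eef_pos": TCP position; "tool_rot": TCP orientation; "ft_force": force on the tool from outside, world axes, zero at the start; "ft_torque": the same for the moment, N m; "grip_width": finger opening in m.
Only numpy, scipy, OpenCV 4.12 (cv2) and the standard library are available. Lean on these libraries where they do the work, as an engineer would, in place of code of your own. Each camera call takes 0.05 s, during which the arm holds its last target. There are 200 camera calls.

TASK

The block plane lies boxed in behind the wax can, the glue bottle and the stain jar: first, without shifting the plane, stand all three containers together on the black rubber mat, then lay the plane flat on the cork rest, centred and lengthwise along it, and last stand each container back in the middle of the disc of its own colour in the tray. Keep the containers and the plane upright throughout, and leave the cup of dowel pins on the mat where it is.

Things in the scene. Friction and masses are not known exactly. Their poses are not given: they have to be found in the camera images.
- can: steel can of wax with a red lid, 55 mm across, 80 mm high, straight sides, about 0.28 kg. Origin: centre of its underside; z is up along its axis
- glue: white glue bottle with a yellow band and yellow nozzle, 53 mm across, straight sides up to 75 mm, 98 mm high over all, about 0.22 kg. Origin: centre of its underside; z is up along its axis
- jar: amber glass jar of stain with a green lid, 54 mm across, 88 mm high, straight sides, about 0.28 kg. Origin: centre of its underside; z is up along its axis
- pad_red: red disc, fixed, 68 mm across, 3 mm thick, top at world height 15 mm: the home of the red-lidded can (there at the start). Origin: centre of its underside. The three discs, in varying order, lie in a row at 92 mm pitch on a fixed plywood tray (290 mm along the row, 200 mm deep, floor at world height 12 mm, lips to 24 mm on both ends and the far side), 56 mm to the robot side of its middle
- pad_yellow: yellow disc, fixed, 68 mm across, 3 mm thick, top at world height 15 mm: the home of the glue bottle (there at the start). Origin: centre of its underside. The three discs, in varying order, lie in a row at 92 mm pitch on a fixed plywood tray (290 mm along the row, 200 mm deep, floor at world height 12 mm, lips to 24 mm on both ends and the far side), 56 mm to the robot side of its middle
- pad_green: green disc, fixed, 68 mm across, 3 mm thick, top at world height 15 mm: the home of the green-lidded jar (there at the start). Origin: centre of its underside. The three discs, in varying order, lie in a row at 92 mm pitch on a fixed plywood tray (290 mm along the row, 200 mm deep, floor at world height 12 mm, lips to 24 mm on both ends and the far side), 56 mm to the robot side of its middle
- plane: steel block plane, blue lever cap, brass knob on its toe; 150 mm long (x axis; toe at +x), 48 mm wide (y) over flat parallel cheeks 30 mm high from x = -58 to +46 mm; highest point 47 mm; about 0.6 kg. Origin: centre of its sole, on the tray floor at world height 12 mm. Lies about along the row, some 1 cm behind the containers, which bar the fingers from its near cheek. Grip across the cheeks
- rest: cork rest, fixed on the bench, 200 mm (its x axis) by 100 mm (y), 8 mm thick. Origin: centre of its underside, at world height 0
- mat: black square rubber mat, fixed on the bench, 200 mm by 200 mm (x and y axes along its edges), 4 mm thick, on the other side of the tray from the cork rest. Origin: centre of its underside, at world height 0. The side area for the three containers; one of its corners is taken by the cup, the other three are free
- cup: aluminium cup of wooden dowel pins, 62 mm across, 76 mm high with the pins, 0.35 kg, standing on one corner of the rubber mat, about 52 mm from the mat's middle along each of its axes. Origin: centre of its underside. To be left alone
There are look-alikes about, which are no part of the job. Leave any pink look-alike of the glue alone. Of the things that look like the jar, the smaller one is meant.

How it is judged:
By the outcome, as a careful person would: the job done as asked, in the order asked, and still so for the second after the job is handed in, with the robot touching nothing.
It also fails if it takes over 141 s, if anything falls off the work surface, if the arm or the gripper's body presses on something with over 40 N, if the wrist force passes 120 N, or if a joint passes its speed limit or range.

## Working session

There is one attempt and no reset: what is moved stays moved. The work goes in short steps, Python scripts to look and compute and a tool call to move; the robot and the scene stay as the last step left them, time stands still between calls to the robot, and variables do not carry over. Pictures are saved under pics/ and viewed, about 12 in all and at most 16, crops included, and the job is handed in when it is done.

Besides the shell and the picture viewer there is one more tool, called as name(argument=value, ...) on one line, values as JSON. play_rows: Moves the arm, as the interface text tells. Its arguments: {"type":"object","properties":{"motion":{"type":"array","items":{"type":"object","properties":{"fingers":{"type":"number"},"translation":{"type":"array","items":{"type":"number"}},"roll":{"type":"number"}}}}},"required":["motion"]}

```bash
mkdir -p pics; cat > h.py <<'E'
import numpy as np, cv2
from workcell import bot
def shot(n,f):
    c=bot.camera(n); cv2.imwrite('pics/'+f,c['pixels'][:,:,::-1]); np.savez('pics/'+f[:-4]+'.npz',**{k:np.array(c[k]) for k in c}); return c
def ray(c,u,v):
    K=np.array(c['intrinsics']);k=float(c['k1']);d=np.array([(u-K[0,2])/K[0,0],(v-K[1,2])/K[1,1]]);p=d.copy()
    for _ in range(30): p=d/(1+k*(p@p))
    T=np.array(c['world_to_cam']);R=T[:3,:3];o=-R.T@T[:3,3];return o,R.T@np.array([p[0],p[1],1])
def at(c,u,v,z):
    o,d=ray(c,u,v);return (o+d*(z-o[2])/d[2])
def proj(c,P):
    T=np.array(c['world_to_cam']);K=np.array(c['intrinsics']);q=T[:3,:3]@np.array(P)+T[:3,3];s=q[:2]/q[2];s=s*(1+float(c['k1'])*(s@s));return K[:2,:2]@s+K[:2,2]
def load(f): return dict(np.load('pics/'+f))
E
python3 - <<'E'
from h import *
for n in('top','side'):
    c=shot(n,n+'1.png'); print(n,c['intrinsics'],c['k1'],at(c,320,200,0),ray(c,320,200)[0])
o=bot.get_obs();print(o)
E
```

```text
top [[381.71480001   0.         316.76336298]
 [  0.         381.71480001 199.68763383]
 [  0.           0.           1.        ]] -0.003948637969162165 [0.49833774 0.0418065  0.        ] [0.39524607 0.0528247  1.08474857]
side [[480.6242403    0.         317.87712079]
 [  0.         480.6242403  198.44262863]
 [  0.           0.           1.        ]] -0.03163331231200926 [0.5329789  0.06835345 0.        ] [ 0.01638778 -0.46477612  0.78531312]
{'clock': 0.1, 'joint_pos': array([1.19301976e+00, 2.41352215e-01, 3.90773737e-03, 1.33520082e+00,
       1.16606664e-05, 1.57080381e+00]), 'joint_vel': array([ 0.00075499, -0.00060679,  0.00111646,  0.00181494,  0.00070199,
       -0.00182258]), 'tau': array([ 5.88414568e-04, -3.73138225e+01,  2.53010273e+01,  1.08727132e-02,
        2.98363250e-05, -1.24373275e-05]), 'eef_pos': array([0.18423373, 0.46426472, 0.24451329]), 'tool_rot': array([ 8.27303007e-01,  5.61755178e-01, -7.68102608e-04,  5.14517910e-04]), 'ft_force': array([ 0.08592684, -0.49034436,  0.28272596]), 'ft_torque': array([-0.04340176,  0.03617334, -0.00058332]), 'grip_width': 0.0854134719169946}
```

View pics/top1.png

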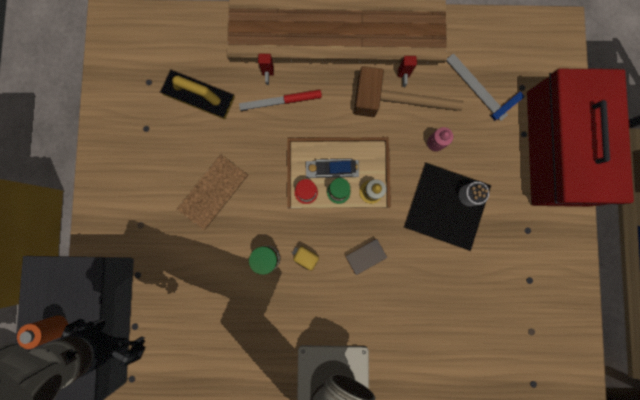

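View pics/side1.png

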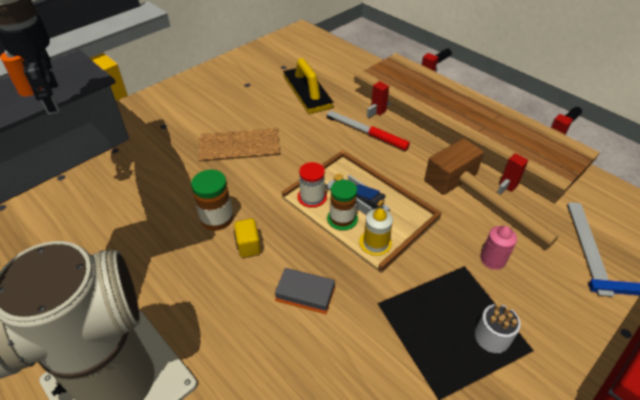

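The top view shows the tray with can (306,190), jar (340,190), glue (375,188) and plane (330,168). The rest is at (212,191), the mat at (447,207), the cup at (475,193), and the large look-alike jar at (263,261). I'll zoom in to measure.

```bash
python3 - <<'E'
from h import *
c=load('top1.png'); im=c['pixels'][:,:,::-1]
a=im[125:255,170:500]; 
cv2.imwrite('pics/crop1.png',cv2.resize(a,None,fx=2.4,fy=2.4,interpolation=cv2.INTER_CUBIC))
hsv=cv2.cvtColor(np.ascontiguousarray(im),cv2.COLOR_BGR2HSV)
def blob(name,lo,hi,box,z,minarea=20):
    m=cv2.inRange(hsv,lo,hi); mm=np.zeros_like(m);x0,y0,x1,y1=box;mm[y0:y1,x0:x1]=m[y0:y1,x0:x1]
    n,l,s,ce=cv2.connectedComponentsWithStats(mm)
    i=1+np.argmax(s[1:,4]); cn,_=cv2.findContours((l==i).astype(np.uint8),0,2)
    r=cv2.minAreaRect(cn[0]); print(name,s[i],ce[i],at(c,*ce[i],z).round(4))
    if s[i,4]>400:
        b=cv2.boxPoints(r); print([at(c,*p,z)[:2].round(3).tolist() for p in b], at(c,*r[0],z).round(4))
blob('canlid',(0,120,60),(8,255,255),(292,175,322,206),.095)
blob('jarlid',(45,100,40),(85,255,255),(325,175,355,206),.103)
blob('plane cap',(100,100,30),(125,255,255),(300,150,370,180),.05)
blob('mat',(0,0,0),(180,255,45),(395,155,500,255),.004)
blob('cork',(0,0,90),(18,255,255),(172,150,252,232),.008)
E
```

```text
Traceback (most recent call last):
  File "h.py", line 13, in load
    def load(f): return dict(np.load('pics/'+f))
                             ~~~~~~~^^^^^^^^^^^
ValueError: This file contains pickled (object) data. If you trust the file you can load it unsafely using the `allow_pickle=` keyword argument or `pickle.load()`.
```

```bash
sed -i "s/np.load('pics\/'+f)/np.load('pics\/'+f[:-4]+'.npz')/" h.py
cat > m.py <<'E'
from h import *
c=load('top1.png'); im=c['pixels'][:,:,::-1]
a=im[125:255,170:500]; 
cv2.imwrite('pics/crop1.png',cv2.resize(a,None,fx=2.4,fy=2.4,interpolation=cv2.INTER_CUBIC))
hsv=cv2.cvtColor(np.ascontiguousarray(im),cv2.COLOR_BGR2HSV)
def blob(name,lo,hi,box,z,minarea=20):
    m=cv2.inRange(hsv,lo,hi); mm=np.zeros_like(m);x0,y0,x1,y1=box;mm[y0:y1,x0:x1]=m[y0:y1,x0:x1]
    n,l,s,ce=cv2.connectedComponentsWithStats(mm)
    i=1+np.argmax(s[1:,4]); cn,_=cv2.findContours((l==i).astype(np.uint8),0,2)
    r=cv2.minAreaRect(cn[0]); print(name,s[i],ce[i],at(c,*ce[i],z).round(4))
    if s[i,4]>400:
        b=cv2.boxPoints(r); print([at(c,*p,z)[:2].round(3).tolist() for p in b], at(c,*r[0],z).round(4))
blob('canlid',(0,120,60),(8,255,255),(292,175,322,206),.095)
blob('jarlid',(45,100,40),(85,255,255),(325,175,355,206),.103)
blob('plane cap',(100,100,30),(125,255,255),(300,150,370,180),.05)
blob('mat',(0,0,0),(180,255,45),(395,155,500,255),.004)
blob('cork',(0,0,90),(18,255,255),(172,150,252,232),.008)
E
python3 m.py
```

```text
canlid [294 179  24  25 434] [305.47004608 190.69124424] [0.5131 0.0811 0.095 ]
[[0.512, 0.124], [0.554, 0.083], [0.51, 0.038], [0.468, 0.079]] [0.511  0.0809 0.095 ]
jarlid [328 178  22  25 363] [339.24793388 188.96694215] [ 0.5181 -0.0066  0.103 ]
plane cap [329 161  22  12 235] [339.91914894 166.66808511] [ 0.5864 -0.011   0.05  ]
mat [ 405  163   79   87 4096] [443.43579102 207.86987305] [ 0.4811 -0.3093  0.004 ]
[[0.426, -0.194], [0.611, -0.259], [0.547, -0.449], [0.364, -0.382]] [ 0.4862 -0.3209  0.004 ]
cork [ 172  150   80   82 6559] [211.49992377 190.49550236] [0.5198 0.3503 0.008 ]
[[0.635, 0.468], [0.638, 0.242], [0.407, 0.235], [0.403, 0.456]] [0.5198 0.3503 0.008 ]
```

View pics/crop1.png

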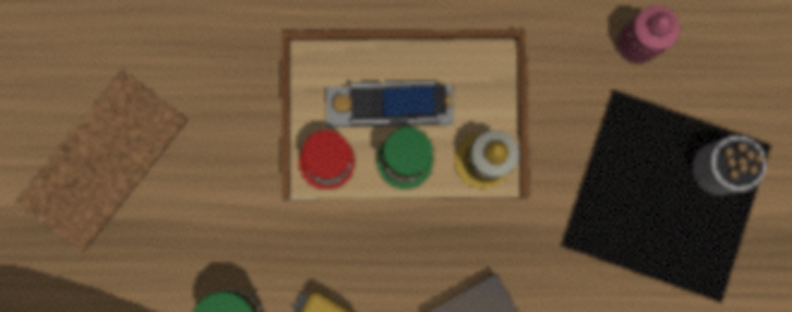

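The crop shows the mat corners at (613,90), (770,145), (722,300) and (562,245), and the cork corners at (124,70), (187,120), (85,249) and (16,200). The plane's toe and brass knob are at the left, pointing to +y.

```bash
python3 - <<'E'
from h import *
c=load('top1.png')
def P(x,y,z): return at(c,(x+.5)/2.4+169.5,(y+.5)/2.4+124.5,z)[:2]
def q(n,pts,z):
    p=np.array([P(*t,z) for t in pts]); e=np.roll(p,-1,0)-p
    print(n,p.mean(0).round(4),'corners',p.round(3).tolist(),'len',np.hypot(*e.T).round(3),'ang',np.degrees(np.arctan2(e[:,1],e[:,0])).round(1))
q('mat',[(613,90),(770,145),(722,300),(562,245)],.004)
q('cork',[(124,70),(187,120),(85,249),(16,200)],.008)
q('tray',[(281,29),(528,29),(527,200),(284,200)],.018)
q('planecheek',[(349,84),(446,84),(446,124),(349,124)],.042)
for n,x,y,z in [('can',327,157,.095),('jar',408,156,.103),('glue',497,152,.113),('cup',741,163,.076),('pink',661,22,.09),('toe',326,105,.02),('heel',452,103,.03)]:
    print(n,P(x,y,z).round(4))
E
```

```text
mat [ 0.4875 -0.3211] corners [[0.612, -0.259], [0.548, -0.445], [0.364, -0.384], [0.426, -0.196]] len [0.197 0.194 0.197 0.196] ang [-108.8  161.5   71.8  -18.5]
cork [0.5182 0.3467] corners [[0.626, 0.326], [0.567, 0.249], [0.412, 0.364], [0.468, 0.447]] len [0.097 0.192 0.101 0.199] ang [-127.5  143.5   56.1  -37.5]
tray [ 0.5767 -0.0091] corners [[0.676, 0.139], [0.681, -0.154], [0.477, -0.153], [0.473, 0.131]] len [0.294 0.204 0.284 0.204] ang [-89.1 179.5  90.9   2.3]
planecheek [0.5839 0.0011] corners [[0.606, 0.057], [0.608, -0.055], [0.561, -0.055], [0.56, 0.057]] len [0.112 0.047 0.112 0.047] ang [ -89.1 -179.7   90.9    0.9]
can [0.5146 0.0798]
jar [ 0.5161 -0.0078]
glue [ 0.5207 -0.1023]
cup [ 0.5176 -0.3794]
pink [ 0.6722 -0.2882]
toe [0.5853 0.0842]
heel [ 0.5882 -0.063 ]
```

```bash
cat >> h.py <<'E'
def pose():
    o=bot.get_obs();x,y,z,w=o['tool_rot'];return o['eef_pos'],np.degrees(np.arctan2(2*(x*y+z*w),1-2*(y*y+z*z))),o
def go(x,y,z,psi=None):
    p,a,o=pose();r=np.radians(a);d=np.array([x,y,z])-p
    t=[d[0]*np.cos(r)+d[1]*np.sin(r),d[0]*np.sin(r)-d[1]*np.cos(r),-d[2]]
    print('from',p.round(4),round(a,1),'t',o['clock'].round(2),'cm',(100*np.array(t)).round(2),'roll',None if psi is None else round((a-psi+180)%360-180,1),'rows',round(np.linalg.norm(d)/.0417,1))
E
python3 -c "
from h import *
go(.50,-.008,.26,91)"
```

```text
Traceback (most recent call last):
  File "h.py", line 19, in go
    print('from',p.round(4),round(a,1),'t',o['clock'].round(2),'cm',(100*np.array(t)).round(2),'roll',None if psi is None else round((a-psi+180)%360-180,1),'rows',round(np.linalg.norm(d)/.0417,1))
                                           ^^^^^^^^^^^^^^^^
AttributeError: 'float' object has no attribute 'round'
```

```bash
sed -i "s/o\['clock'\].round(2)/round(o['clock'],2)/" h.py
python3 -c "
from h import *
go(.50,-.008,.26,91)"
```

```text
from [0.1842 0.4643 0.2445] 68.4 t 0.1 cm [-32.25  46.77  -1.55] roll -22.6 rows 13.6
```

play_rows(motion=[{"translation":[-32.2,46.8,-1.5],"roll":-22.6,"fingers":-1},{"translation":[-32.2,46.8,-1.5],"roll":-22.6,"fingers":-1},{"translation":[-32.2,46.8,-1.5],"roll":-22.6,"fingers":-1},{"translation":[-32.2,46.8,-1.5],"roll":-22.6,"fingers":-1},{"translation":[-32.2,46.8,-1.5],"roll":-22.6,"fingers":-1},{"translation":[-32.2,46.8,-1.5],"roll":-22.6,"fingers":-1},{"translation":[-32.2,46.8,-1.5],"roll":-22.6,"fingers":-1},{"translation":[-32.2,46.8,-1.5],"roll":-22.6,"fingers":-1},{"translation":[-32.2,46.8,-1.5],"roll":-22.6,"fingers":-1},{"translation":[-32.2,46.8,-1.5],"roll":-22.6,"fingers":-1},{"translation":[-32.2,46.8,-1.5],"roll":-22.6,"fingers":-1},{"translation":[-32.2,46.8,-1.5],"roll":-22.6,"fingers":-1},{"translation":[-32.2,46.8,-1.5],"roll":-22.6,"fingers":-1},{"translation":[-32.2,46.8,-1.5],"roll":-22.6,"fingers":-1},{"translation":[-32.2,46.8,-1.5],"roll":-22.6,"fingers":-1},{"translation":[-32.2,46.8,-1.5],"roll":-22.6,"fingers":-1},{"translation":[-32.2,46.8,-1.5],"roll":-22.6,"fingers":-1},{"translation":[-32.2,46.8,-1.5],"roll":-22.6,"fingers":-1}])

```text
clock: 1.6
eef_pos: [0.4998, -0.0062, 0.26]
tool_rot: [0.701, 0.713, -0.0, -0.001]
ft_force: [-0.1, -0.5, -0.6]
grip_width: 0.0851
```

```bash
python3 -c "
from h import *
c=shot('wrist','w1.png');print(ray(c,320,200),pose()[:2],c['intrinsics'][0],c['k1'])"
```

```text
(array([ 0.42134807, -0.00684727,  0.38803837]), array([ 0.27923933,  0.01212503, -0.96055582])) (array([ 0.49985856, -0.00599698,  0.26022811]), np.float64(91.06600139823813)) [318.28077552   0.         318.00682246] -0.05276926852423014
```

View pics/w1.png

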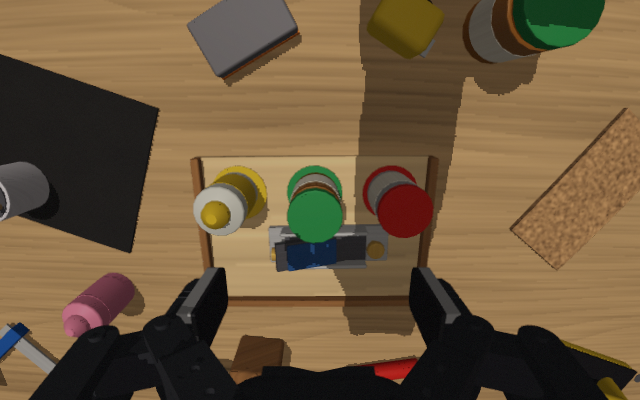

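The wrist view shows the lids: can (405,209), jar (315,215), glue tip (214,214). The tray's front edge runs from (193,158) to (438,156), and the plane lies from x≈269 to 388.

```bash
python3 - <<'E'
from h import *
c=load('w1.png')
for n,u,v,z in [('can',405,209,.095),('jar',315,215.5,.103),('gluetip',214,214.5,.113),('trayL',193,158,.012),('trayR',438,156,.012),
 ('matTop',158,109,.004),('matBot',132,252,.004),('toeTop',386,227,.03),('toeBot',388,260,.03),('knob',376,250,.045),('heelTop',270,228,.03),('heelend',269,234,.03)]:
    print(n,at(c,u,v,z).round(4))
# overlay of model: circles on discs and tops
im=np.ascontiguousarray(c['pixels'][:,:,::-1])
def circ(x,y,z,r,col):
    p=np.array([proj(c,(x+r*np.cos(t),y+r*np.sin(t),z)) for t in np.linspace(0,6.283,60)]);cv2.polylines(im,[np.round(p*8).astype(int)],True,col,1,cv2.LINE_AA,3)
for (u,v,z,r) in [(405,209,.095,.0275),(315,215.5,.103,.027),(214,214.5,.113,.0265)]:
    x,y,_=at(c,u,v,z); circ(x,y,min(z,.09) if z==.113 else z,r,(255,255,0)); circ(x,y,.015,r,(255,255,0)); circ(x,y,.015,.034,(255,0,255))
cv2.imwrite('pics/o1.png',cv2.resize(im[140:310,180:450],None,fx=2.9,fy=2.9,interpolation=cv2.INTER_CUBIC))
E
```

```text
can [0.5142 0.0796 0.095 ]
jar [ 0.5196 -0.0077  0.103 ]
gluetip [ 0.5168 -0.1004  0.113 ]
trayL [ 0.4811 -0.1543  0.012 ]
trayR [0.4737 0.1371 0.012 ]
matTop [ 0.4251 -0.1939  0.004 ]
matBot [ 0.6104 -0.2547  0.004 ]
toeTop [0.5579 0.078  0.03  ]
toeBot [0.602  0.0843 0.03  ]
knob [0.5815 0.065  0.045 ]
heelTop [ 0.5616 -0.0619  0.03  ]
heelend [ 0.5695 -0.0634  0.03  ]
```

View pics/o1.png

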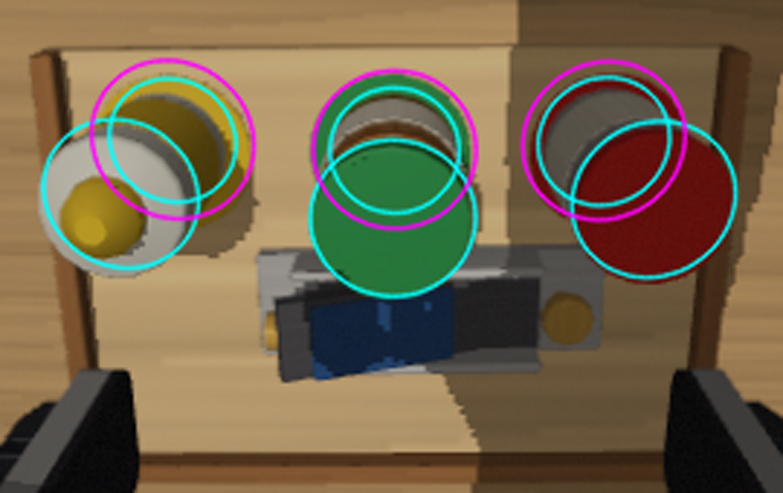

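play_rows(motion=[{"translation":[-9.5,1.6,0],"roll":0,"fingers":-0.75},{"translation":[-9.5,1.6,0],"roll":0,"fingers":-0.75},{"translation":[-9.5,1.6,0],"roll":0,"fingers":-0.75},{"translation":[-9.5,1.6,3],"roll":0,"fingers":-0.75},{"translation":[-9.5,1.6,7],"roll":0,"fingers":-0.75},{"translation":[-9.5,1.6,11],"roll":0,"fingers":-0.75},{"translation":[-9.5,1.6,13],"roll":0,"fingers":-0.75},{"translation":[-9.5,1.6,13],"roll":0,"fingers":-0.75}])

```text
clock: 2.32
eef_pos: [0.5138, -0.0997, 0.1253]
tool_rot: [0.701, 0.714, -0.003, -0.005]
ft_force: [-1.6, -0.6, -0.1]
grip_width: 0.0749
```

```bash
python3 -c "
from h import *
c=shot('wrist','w2.png');go(.518,-.101,.06,91.3)"
```

```text
from [ 0.5159 -0.1002  0.1283] 91.1 t 2.37 cm [-0.08  0.21  6.83] roll -0.2 rows 1.6
```

View pics/w2.png

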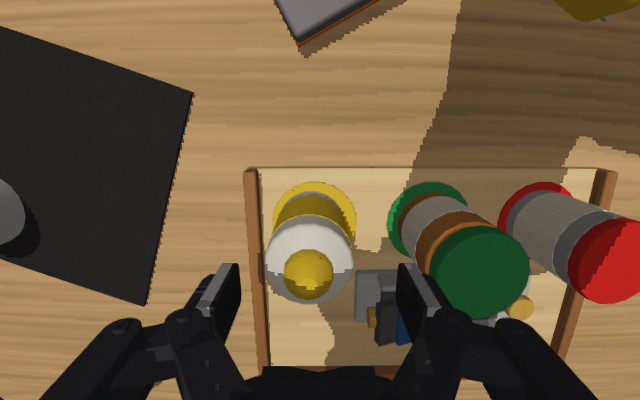

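Close view: the glue nozzle is at (309,272), the fingers at 228 and 408, and the jar stays clear to the right of the finger.

```bash
python3 -c "
from h import *
c=load('w2.png');print(at(c,309,272,.113),at(c,309,255,.09))
# disc yellow left/right/top extremes
print([at(c,u,v,.015).round(4) for u,v in((274,215),(357,215),(315,181),(389,222),(430,181))])"
```

```text
[ 0.51322316 -0.10327152  0.113     ] [ 0.51495331 -0.10379966  0.09      ]
[array([ 0.5165, -0.1333,  0.015 ]), array([ 0.5154, -0.0676,  0.015 ]), array([ 0.4885, -0.1013,  0.015 ]), array([ 0.5209, -0.0416,  0.015 ]), array([ 0.4868, -0.0125,  0.015 ])]
```

play_rows(motion=[{"translation":[-0.2,0.3,2.5],"roll":0,"fingers":-0.75},{"translation":[-0.2,0.3,5],"roll":0,"fingers":-0.75},{"translation":[-0.2,0.3,6.8],"roll":0,"fingers":-0.75},{"translation":[-0.2,0.3,6.8],"roll":0,"fingers":-0.75},{"translation":[-0.2,0.3,6.8],"roll":0,"fingers":-0.75},{"translation":[-0.2,0.3,6.8],"roll":0,"fingers":1},{"translation":[-0.2,0.3,6.8],"roll":0,"fingers":1},{"translation":[-0.2,0.3,6.8],"roll":0,"fingers":1},{"translation":[-0.2,0.3,6.8],"roll":0,"fingers":1},{"translation":[-0.2,0.3,6.8],"roll":0,"fingers":1},{"translation":[-0.2,0.3,6.8],"roll":0,"fingers":1}])

```text
clock: 3.28
eef_pos: [0.5234, -0.1041, 0.0651]
tool_rot: [0.701, 0.713, 0.002, 0.002]
ft_force: [-1.2, 0.6, 7.1]
grip_width: 0.0511
```

```bash
python3 -c "
from h import *
go(.4245,-.353,.049,91.3);go(.4245,-.353,.185,91.3)"
```

```text
from [ 0.5234 -0.1041  0.0651] 91.0 t 3.28 cm [-24.72 -10.3    1.61] roll -0.3 rows 6.4
from [ 0.5234 -0.1041  0.0651] 91.0 t 3.28 cm [-24.72 -10.3  -11.99] roll -0.3 rows 7.0
```

play_rows(motion=[{"translation":[0,0,-3],"roll":0,"fingers":1},{"translation":[0,0,-6],"roll":0,"fingers":1},{"translation":[0,0,-9],"roll":0,"fingers":1},{"translation":[0,0,-12],"roll":0,"fingers":1},{"translation":[-3,-1.3,-12.5],"roll":0,"fingers":1},{"translation":[-6,-2.5,-12.5],"roll":0,"fingers":1},{"translation":[-9,-3.8,-12.5],"roll":0,"fingers":1},{"translation":[-12,-5,-12.5],"roll":0,"fingers":1},{"translation":[-15,-6.3,-12.5],"roll":0,"fingers":1},{"translation":[-18,-7.5,-12.5],"roll":0,"fingers":1},{"translation":[-21,-8.8,-12.5],"roll":0,"fingers":1},{"translation":[-23,-9.7,-12.5],"roll":0,"fingers":1},{"translation":[-24.7,-10.3,-12.5],"roll":0,"fingers":1},{"translation":[-24.7,-10.3,-12.5],"roll":0,"fingers":1},{"translation":[-24.7,-10.3,-12.5],"roll":0,"fingers":1}])

```text
clock: 4.53
eef_pos: [0.422, -0.3532, 0.1878]
tool_rot: [0.702, 0.712, 0.0, 0.0]
ft_force: [0.5, -0.4, -1.9]
grip_width: 0.0507
```

```bash
python3 -c "
from h import *
go(.4245,-.353,.055,91.3);print(pose()[2]['ft_force'],pose()[2]['grip_width'])
c=shot('wrist','w3.png')"
```

```text
from [ 0.422  -0.3532  0.1878] 90.8 t 4.53 cm [ 0.02  0.25 13.28] roll -0.5 rows 3.2
[ 0.46618413 -0.36895084 -1.85982182] 0.05071472468182132
```

View pics/w3.png

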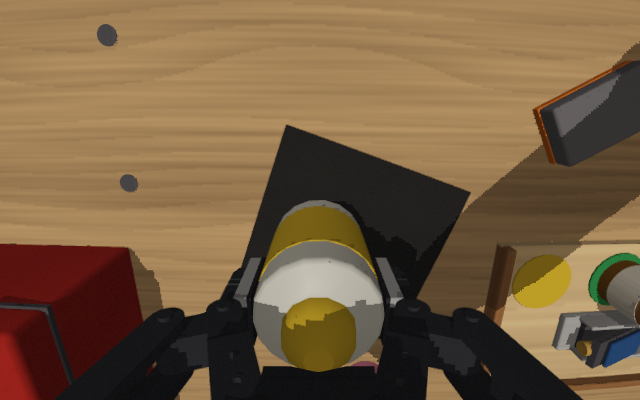

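play_rows(motion=[{"translation":[0,0.3,3],"roll":0,"fingers":1},{"translation":[0,0.3,6],"roll":0,"fingers":1},{"translation":[0,0.3,9],"roll":0,"fingers":1},{"translation":[0,0.3,11],"roll":0,"fingers":1},{"translation":[0,0.3,12],"roll":0,"fingers":1},{"translation":[0,0.3,12.6],"roll":0,"fingers":1},{"translation":[0,0.3,13],"roll":0,"fingers":1},{"translation":[0,0.3,13.2],"roll":0,"fingers":1},{"translation":[0,0.3,13.2],"roll":0,"fingers":1},{"translation":[0,0.3,13.2],"roll":0,"fingers":1}])

```text
clock: 5.42
eef_pos: [0.4262, -0.3531, 0.0566]
tool_rot: [0.701, 0.713, 0.0, 0.001]
ft_force: [-0.4, -0.2, -1.5]
grip_width: 0.0508
```

```bash
python3 -c "
from h import *
go(.4245,-.353,.055,91.3);c=load('w3.png');print([at(c,u,v,.015).round(4) for u,v in((513,281),(570,281),(542,253))])"
```

```text
from [ 0.4262 -0.3531  0.0566] 91.0 t 5.42 cm [ 0.01 -0.17  0.16] roll -0.3 rows 0.1
[array([ 0.5208, -0.1364,  0.015 ]), array([ 0.5213, -0.0689,  0.015 ]), array([ 0.4868, -0.1111,  0.015 ])]
```

play_rows(motion=[{"translation":[0,0,0.1],"roll":0,"fingers":1},{"translation":[0,0,0.2],"roll":0,"fingers":1},{"translation":[0,0,0.2],"roll":0,"fingers":1},{"translation":[0,0,0.2],"roll":0,"fingers":-0.75},{"translation":[0,0,0.2],"roll":0,"fingers":-0.75},{"translation":[0,0,0.2],"roll":0,"fingers":-0.75},{"translation":[0,0,0.2],"roll":0,"fingers":-0.75},{"translation":[0,0,-3],"roll":0,"fingers":-0.75},{"translation":[0,0,-6],"roll":0,"fingers":-0.75},{"translation":[0,0,-10],"roll":0,"fingers":-0.75},{"translation":[0,0,-13.4],"roll":0,"fingers":-0.75},{"translation":[0,0,-13.4],"roll":0,"fingers":-0.75},{"translation":[0,0,-13.4],"roll":0,"fingers":-0.75}])

```text
clock: 6.5
eef_pos: [0.4268, -0.3537, 0.1921]
tool_rot: [0.701, 0.713, 0.0, 0.003]
ft_force: [0.0, 0.5, -0.8]
grip_width: 0.0747
```

```bash
python3 -c "
from h import *
go(.520,-.0075,.19,91.3)
c=shot('wrist','w4.png')"
```

```text
from [ 0.4268 -0.3537  0.1921] 91.0 t 6.5 cm [34.46  9.89  0.21] roll -0.3 rows 8.6
```

View pics/w4.png

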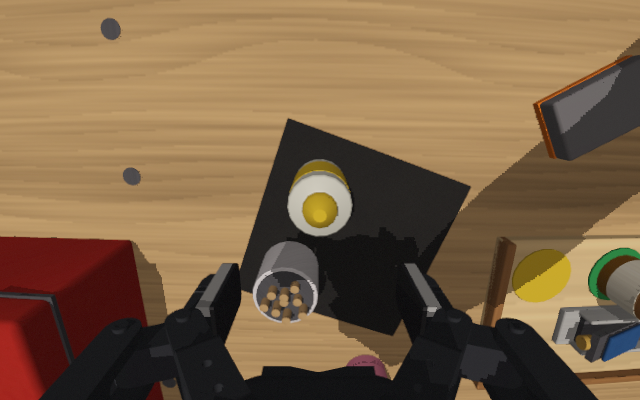

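The glue is standing on the mat with its nozzle at (320,209), and the cup is at (286,283), undisturbed.

```bash
python3 -c "
from h import *
c=load('w4.png');print(at(c,320,212,.102),at(c,320,204,.079),'cup',at(c,285,294,.08))
print('mat',[at(c,u,v,.004)[:2].round(4) for u,v in((289,119),(470,186),(393,335))], 'disc',[at(c,u,v,.015).round(4) for u,v in((513,276),(571,275))])"
```

```text
[ 0.42134755 -0.35173318  0.102     ] [ 0.4224537  -0.35165763  0.079     ] cup [ 0.50494885 -0.3807085   0.08      ]
mat [array([ 0.3609, -0.3824]), array([ 0.4236, -0.1968]), array([ 0.6107, -0.2593])] disc [array([ 0.522 , -0.1359,  0.015 ]), array([ 0.5208, -0.0674,  0.015 ])]
```

play_rows(motion=[{"translation":[4,1.1,0],"roll":0,"fingers":-0.75},{"translation":[8,2.3,0],"roll":0,"fingers":-0.75},{"translation":[12,3.4,0],"roll":0,"fingers":-0.75},{"translation":[16,4.6,0],"roll":0,"fingers":-0.75},{"translation":[20,5.7,0],"roll":0,"fingers":-0.75},{"translation":[24,6.9,0],"roll":0,"fingers":-0.75},{"translation":[28,8,0],"roll":0,"fingers":-0.75},{"translation":[32,9.2,0],"roll":0,"fingers":-0.75},{"translation":[34.5,9.9,0],"roll":0,"fingers":-0.75},{"translation":[34.5,9.9,0],"roll":0,"fingers":-0.75},{"translation":[34.5,9.9,2],"roll":0,"fingers":-0.75},{"translation":[34.5,9.9,2],"roll":0,"fingers":-0.75},{"translation":[34.5,9.9,2],"roll":0,"fingers":-0.75},{"translation":[34.5,9.9,2],"roll":0,"fingers":-0.75}])

```text
clock: 7.72
eef_pos: [0.5179, -0.0065, 0.1686]
tool_rot: [0.702, 0.713, -0.001, -0.001]
ft_force: [-0.2, 0.9, -0.1]
grip_width: 0.075
```

```bash
python3 -c "
from h import *
go(.520,-.0075,.06,91.3)
c=shot('wrist','w5.png')
hsv=cv2.cvtColor(c['pixels'],cv2.COLOR_RGB2HSV)
m=cv2.inRange(hsv,(45,100,40),(85,255,255));n,l,s,ce=cv2.connectedComponentsWithStats(m)
for i in range(1,n):
  if s[i,4]>200: print(s[i],ce[i],at(c,*ce[i],.103))"
```

```text
from [ 0.5179 -0.0065  0.1686] 90.9 t 7.72 cm [-0.1   0.21 10.86] roll -0.4 rows 2.6
[278 164  73  44 838] [311.77804296 179.12291169] [ 0.48219712 -0.01000906  0.103     ]
[ 275  195   79   78 4866] [313.78360049 233.49013564] [ 0.51851244 -0.00835182  0.103     ]
```

play_rows(motion=[{"translation":[-0.2,0,3],"roll":0,"fingers":-0.75},{"translation":[-0.2,0,6],"roll":0,"fingers":-0.75},{"translation":[-0.2,0,8.5],"roll":0,"fingers":-0.75},{"translation":[-0.2,0,10.3],"roll":0,"fingers":-0.75},{"translation":[-0.2,0,10.8],"roll":0,"fingers":-0.75},{"translation":[-0.2,0,10.8],"roll":0,"fingers":-0.75},{"translation":[-0.2,0,10.8],"roll":0,"fingers":-0.75},{"translation":[-0.2,0,10.8],"roll":0,"fingers":1},{"translation":[-0.2,0,10.8],"roll":0,"fingers":1},{"translation":[-0.2,0,10.8],"roll":0,"fingers":1},{"translation":[-0.2,0,10.8],"roll":0,"fingers":1},{"translation":[-0.2,0,10.8],"roll":0,"fingers":1},{"translation":[-0.2,0,10.8],"roll":0,"fingers":1}])

```text
clock: 8.85
eef_pos: [0.5205, -0.0081, 0.0634]
tool_rot: [0.701, 0.713, 0.001, 0.002]
ft_force: [-0.0, -0.5, 6.2]
grip_width: 0.0525
```

```bash
python3 -c "
from h import *
go(.551,-.289,.185,91.3)"
```

```text
from [ 0.5205 -0.0081  0.0634] 90.9 t 8.85 cm [-28.13   2.59 -12.16] roll -0.4 rows 7.4
```

play_rows(motion=[{"translation":[0,0,-3],"roll":0,"fingers":1},{"translation":[0,0,-6.5],"roll":0,"fingers":1},{"translation":[0,0,-10],"roll":0,"fingers":1},{"translation":[0,0,-12],"roll":0,"fingers":1},{"translation":[-4,0.4,-12],"roll":0,"fingers":1},{"translation":[-8,0.8,-12],"roll":0,"fingers":1},{"translation":[-12,1.2,-12],"roll":0,"fingers":1},{"translation":[-16,1.6,-12],"roll":0,"fingers":1},{"translation":[-20,2,-12],"roll":0,"fingers":1},{"translation":[-24,2.4,-12],"roll":0,"fingers":1},{"translation":[-27,2.6,-12],"roll":0,"fingers":1},{"translation":[-28.1,2.6,-12],"roll":0,"fingers":1},{"translation":[-28.1,2.6,-12],"roll":0,"fingers":1},{"translation":[-28.1,2.6,-9],"roll":0,"fingers":1},{"translation":[-28.1,2.6,-6],"roll":0,"fingers":1},{"translation":[-28.1,2.6,-3],"roll":0,"fingers":1},{"translation":[-28.1,2.6,-1],"roll":0,"fingers":1},{"translation":[-28.1,2.6,0],"roll":0,"fingers":1},{"translation":[-28.1,2.6,0.4],"roll":0,"fingers":1},{"translation":[-28.1,2.6,0.4],"roll":0,"fingers":1}])

```text
clock: 10.52
eef_pos: [0.5492, -0.2872, 0.0569]
tool_rot: [0.701, 0.713, -0.0, -0.001]
ft_force: [-0.6, -0.2, -1.7]
grip_width: 0.0522
```

```bash
python3 -c "
from h import *
go(.551,-.289,.0524,91.3)"
```

```text
from [ 0.5492 -0.2872  0.0569] 91.0 t 10.52 cm [-0.18  0.18  0.45] roll -0.3 rows 0.1
```

Lower, release, rise, and head over to the can (0.515, 0.081).

play_rows(motion=[{"translation":[0,0,0.2],"roll":0,"fingers":1},{"translation":[0,0,0.4],"roll":0,"fingers":1},{"translation":[0,0,0.5],"roll":0,"fingers":1},{"translation":[0,0,0.5],"roll":0,"fingers":1},{"translation":[0,0,0.5],"roll":0,"fingers":-0.75},{"translation":[0,0,0.5],"roll":0,"fingers":-0.75},{"translation":[0,0,0.5],"roll":0,"fingers":-0.75},{"translation":[0,0,0.5],"roll":0,"fingers":-0.75},{"translation":[0,0,-3],"roll":0,"fingers":-0.75},{"translation":[0,0,-6],"roll":0,"fingers":-0.75},{"translation":[0,0,-9],"roll":0,"fingers":-0.75},{"translation":[0,0,-12],"roll":0,"fingers":-0.75},{"translation":[0,0,-12],"roll":0,"fingers":-0.75}])

```text
clock: 11.6
eef_pos: [0.5527, -0.2902, 0.1852]
tool_rot: [0.701, 0.713, 0.002, 0.006]
ft_force: [1.1, -1.1, 1.0]
grip_width: 0.0748
```

```bash
python3 -c "
from h import *
go(.517,.081,.17,91.3)"
```

```text
from [ 0.5527 -0.2902  0.1852] 91.0 t 11.6 cm [37.18 -2.96  1.52] roll -0.3 rows 9.0
```

play_rows(motion=[{"translation":[4,-0.3,0],"roll":0,"fingers":-0.75},{"translation":[8,-0.6,0],"roll":0,"fingers":-0.75},{"translation":[12,-0.9,0],"roll":0,"fingers":-0.75},{"translation":[16,-1.2,0],"roll":0,"fingers":-0.75},{"translation":[20,-1.5,0],"roll":0,"fingers":-0.75},{"translation":[24,-1.9,0],"roll":0,"fingers":-0.75},{"translation":[28,-2.2,0],"roll":0,"fingers":-0.75},{"translation":[32,-2.5,0],"roll":0,"fingers":-0.75},{"translation":[36,-2.8,0],"roll":0,"fingers":-0.75},{"translation":[37.2,-3,1],"roll":0,"fingers":-0.75},{"translation":[37.2,-3,1.5],"roll":0,"fingers":-0.75},{"translation":[37.2,-3,1.5],"roll":0,"fingers":-0.75},{"translation":[37.2,-3,1.5],"roll":0,"fingers":-0.75},{"translation":[37.2,-3,1.5],"roll":0,"fingers":-0.75}])

```text
clock: 12.77
eef_pos: [0.5135, 0.0816, 0.1624]
tool_rot: [0.702, 0.712, -0.0, 0.0]
ft_force: [0.3, -0.2, 0.8]
grip_width: 0.0749
```

```bash
python3 -c "
from h import *
c=shot('wrist','w6.png')"
```

```text
(no output)
```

View pics/w6.png

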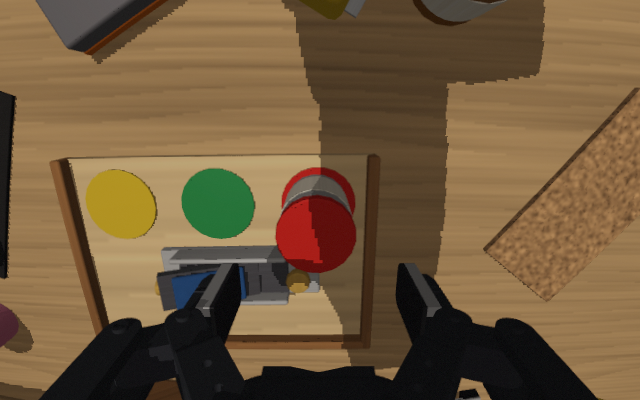

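The green and yellow discs are free, the can lid is at (316,234), and the plane is undisturbed between x≈160 and 318.

```bash
python3 -c "
from h import *
c=load('w6.png');hsv=cv2.cvtColor(c['pixels'],cv2.COLOR_RGB2HSV)
for n,lo,hi,b in(('g',(45,100,30),(85,255,255),(170,160,260,245)),('y',(20,150,60),(32,255,255),(80,160,165,245))):
  m=np.zeros((400,640),np.uint8);x0,y0,x1,y1=b;m[y0:y1,x0:x1]=cv2.inRange(hsv,lo,hi)[y0:y1,x0:x1]
  cn=max(cv2.findContours(m,0,2)[0],key=cv2.contourArea)[:,0]
  P=np.array([at(c,*p,.015)[:2] for p in cn]);A=np.c_[2*P,np.ones(len(P))];s=np.linalg.lstsq(A,(P**2).sum(1),rcond=None)[0];print(n,s[:2],np.sqrt(s[2]+s[0]**2+s[1]**2))
print('can',at(c,316,234,.095));go(.517,.081,.06,91.3)
print('plane',[at(c,u,v,z)[:2].round(4) for u,v,z in((163,249,.042),(289,247,.042),(289,304,.042),(298,283,.05))])"
```

```text
g [ 0.52053053 -0.00891962] 0.03287874626366093
y [ 0.52235114 -0.10002269] 0.033207165079770534
can [0.51532938 0.08121373 0.095     ]
from [0.5136 0.0816 0.1625] 90.8 t 12.82 cm [-0.06  0.34 10.25] roll -0.5 rows 2.5
plane [array([ 0.5534, -0.0513]), array([0.5495, 0.0583]), array([0.6065, 0.0574]), array([0.5796, 0.0662])]
```

play_rows(motion=[{"translation":[0,0.3,3],"roll":-0.4,"fingers":-0.75},{"translation":[0,0.3,6],"roll":-0.4,"fingers":-0.75},{"translation":[0,0.3,8.5],"roll":-0.4,"fingers":-0.75},{"translation":[0,0.3,9.7],"roll":-0.4,"fingers":-0.75},{"translation":[0,0.3,10.2],"roll":-0.4,"fingers":-0.75},{"translation":[0,0.3,10.2],"roll":-0.4,"fingers":-0.75},{"translation":[0,0.3,10.2],"roll":-0.4,"fingers":-0.75},{"translation":[0,0.3,10.2],"roll":-0.4,"fingers":1},{"translation":[0,0.3,10.2],"roll":-0.4,"fingers":1},{"translation":[0,0.3,10.2],"roll":-0.4,"fingers":1},{"translation":[0,0.3,10.2],"roll":-0.4,"fingers":1},{"translation":[0,0.3,10.2],"roll":-0.4,"fingers":1},{"translation":[0,0.3,10.2],"roll":-0.4,"fingers":1}])

```text
clock: 13.9
eef_pos: [0.5176, 0.0825, 0.0621]
tool_rot: [0.699, 0.715, 0.001, 0.002]
ft_force: [-0.2, -3.4, 6.0]
grip_width: 0.0534
```

```bash
python3 -c "
from h import *
go(.458,-.257,.185,91.3)"
```

```text
from [0.5176 0.0825 0.0621] 91.3 t 13.9 cm [-33.8   -6.74 -12.29] roll 0.0 rows 8.8
```

play_rows(motion=[{"translation":[0,0,-3],"roll":0,"fingers":1},{"translation":[0,0,-6.5],"roll":0,"fingers":1},{"translation":[0,0,-10],"roll":0,"fingers":1},{"translation":[0,0,-12],"roll":0,"fingers":1},{"translation":[-4,-0.8,-12],"roll":0,"fingers":1},{"translation":[-8,-1.6,-12],"roll":0,"fingers":1},{"translation":[-12,-2.4,-12],"roll":0,"fingers":1},{"translation":[-16,-3.2,-12],"roll":0,"fingers":1},{"translation":[-20,-4,-12],"roll":0,"fingers":1},{"translation":[-24,-4.8,-12],"roll":0,"fingers":1},{"translation":[-28,-5.6,-12],"roll":0,"fingers":1},{"translation":[-31.5,-6.3,-12],"roll":0,"fingers":1},{"translation":[-33.8,-6.7,-12],"roll":0,"fingers":1},{"translation":[-33.8,-6.7,-12],"roll":0,"fingers":1},{"translation":[-33.8,-6.7,-9],"roll":0,"fingers":1},{"translation":[-33.8,-6.7,-6],"roll":0,"fingers":1},{"translation":[-33.8,-6.7,-3],"roll":0,"fingers":1},{"translation":[-33.8,-6.7,-1],"roll":0,"fingers":1},{"translation":[-33.8,-6.7,0.2],"roll":0,"fingers":1},{"translation":[-33.8,-6.7,0.4],"roll":0,"fingers":1}])

```text
clock: 15.57
eef_pos: [0.4549, -0.2541, 0.0531]
tool_rot: [0.698, 0.716, -0.001, -0.003]
ft_force: [-0.1, -0.2, -3.5]
grip_width: 0.053
```

```bash
python3 -c "
from h import *
go(.458,-.257,.051,91.3)"
```

```text
from [ 0.4549 -0.2541  0.0531] 91.4 t 15.57 cm [-0.3   0.31  0.21] roll 0.1 rows 0.1
```

play_rows(motion=[{"translation":[0,0,0],"roll":0,"fingers":1},{"translation":[0,0,0.2],"roll":0,"fingers":1},{"translation":[0,0,0.4],"roll":0,"fingers":1},{"translation":[0,0,0.5],"roll":0,"fingers":1},{"translation":[0,0,0.5],"roll":0,"fingers":-0.75},{"translation":[0,0,0.5],"roll":0,"fingers":-0.75},{"translation":[0,0,0.5],"roll":0,"fingers":-0.75},{"translation":[0,0,0.5],"roll":0,"fingers":-0.75},{"translation":[0,0,-3],"roll":0,"fingers":-0.75},{"translation":[0,0,-6],"roll":0,"fingers":-0.75},{"translation":[0,0,-9],"roll":0,"fingers":-0.75},{"translation":[0,0,-12],"roll":0,"fingers":-0.75},{"translation":[0,0,-15],"roll":0,"fingers":-0.75},{"translation":[0,0,-15],"roll":0,"fingers":-0.75}])

```text
clock: 16.73
eef_pos: [0.4604, -0.2583, 0.2134]
tool_rot: [0.699, 0.715, 0.002, 0.006]
ft_force: [1.1, -0.0, 0.0]
grip_width: 0.0754
```

```bash
python3 -c "
from h import *
c=shot('wrist','w7.png');go(.582,.00,.20,1)"
```

```text
from [ 0.4594 -0.2577  0.2105] 91.3 t 16.78 cm [25.48 12.86  1.05] roll 90.3 rows 6.8
```

View pics/w7.png

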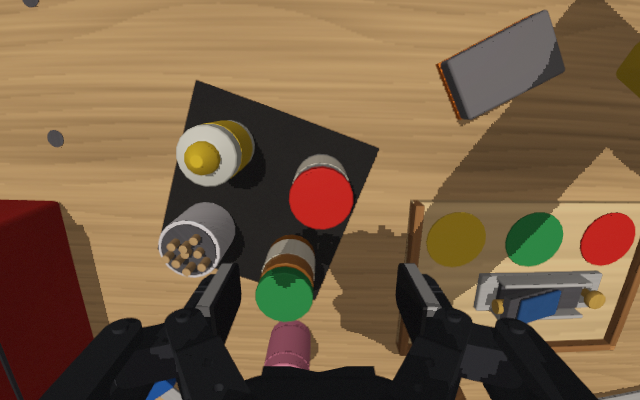

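Everything stands upright on the mat: glue (210,155), can (321,198), jar (284,293). The cup and the pink bottle are untouched. The red disc is now visible too.

play_rows(motion=[{"translation":[3.5,1.8,0],"roll":7,"fingers":-1},{"translation":[7,3.5,0],"roll":14,"fingers":-1},{"translation":[10.5,5.3,0],"roll":21,"fingers":-1},{"translation":[14,7,0],"roll":28,"fingers":-1},{"translation":[17.5,8.8,0],"roll":35,"fingers":-1},{"translation":[21,10.6,0],"roll":42,"fingers":-1},{"translation":[24,12,0],"roll":49,"fingers":-1},{"translation":[25.7,12.7,0],"roll":56,"fingers":-1},{"translation":[26,12.7,0],"roll":63,"fingers":-1},{"translation":[26,12.7,0],"roll":70,"fingers":-1},{"translation":[26,12.7,1],"roll":77,"fingers":-1},{"translation":[26,12.7,2],"roll":84,"fingers":-1},{"translation":[26,12.7,2],"roll":89.8,"fingers":-1},{"translation":[26,12.7,2],"roll":89.8,"fingers":-1},{"translation":[26,12.7,2],"roll":89.8,"fingers":-1},{"translation":[26,12.7,2],"roll":89.8,"fingers":-1}])

```text
clock: 18.12
eef_pos: [0.5779, 0.0065, 0.186]
tool_rot: [1.0, 0.015, -0.0, -0.0]
ft_force: [0.3, 0.2, 1.7]
grip_width: 0.0854
```

```bash
python3 -c "
from h import *
c=shot('wrist','w8.png');go(.581,.009,.032,1.5)
c=load('w7.png');hsv=cv2.cvtColor(c['pixels'],cv2.COLOR_RGB2HSV)
for n,lo,hi,b,z in(('discg',(45,100,30),(85,255,255),(495,200,575,275),.015),('discy',(20,120,40),(32,255,255),(420,200,490,270),.015),('discr',(0,130,50),(6,255,255),(570,200,640,270),.015),('canlid',(0,130,50),(6,255,255),(285,155,360,240),.084),('jarlid',(45,100,30),(85,255,255),(250,255,320,330),.092)):
  m=np.zeros((400,640),np.uint8);x0,y0,x1,y1=b;m[y0:y1,x0:x1]=cv2.inRange(hsv,lo,hi)[y0:y1,x0:x1]
  cn=cv2.convexHull(max(cv2.findContours(m,0,2)[0],key=cv2.contourArea))[:,0]
  P=np.array([at(c,*p,z)[:2] for p in cn]);A=np.c_[2*P,np.ones(len(P))];s=np.linalg.lstsq(A,(P**2).sum(1),rcond=None)[0];print(n,s[:2].round(4),np.sqrt(s[2]+s[0]**2+s[1]**2))
print('glue',at(c,202,157,.102))
print('mat',[at(c,u,v,.004)[:2].round(4) for u,v in((196,81),(379,149))])"
```

```text
from [0.578  0.0065 0.1862] 1.7 t 18.17 cm [ 0.3  -0.24 15.42] roll 0.2 rows 3.7
discg [ 0.5202 -0.0109] 0.03350366904879508
discy [ 0.5224 -0.1022] 0.03401757716105113
discr [0.5183 0.0806] 0.03360900904239812
canlid [ 0.4572 -0.2559] 0.027596784984627865
jarlid [ 0.5467 -0.2868] 0.027729878941384387
glue [ 0.4210278  -0.34676511  0.102     ]
mat [array([ 0.3613, -0.3829]), array([ 0.425 , -0.1952])]
```

View pics/w8.png

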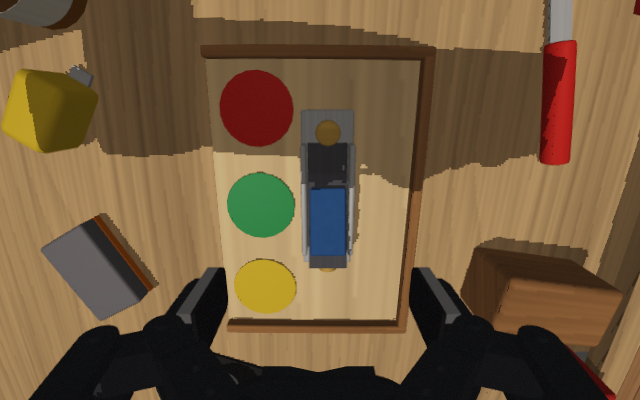

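The plane lies from its toe (302–354, 110) to its heel (328,270). All discs are free and the containers on the mat fit their known radii.

```bash
python3 -c "
from h import *
c=load('w8.png')
for u,v,z in((302,110,.03),(354,110,.03),(302,110,.042),(354,110,.042),(301,180,.042),(355,180,.042),(303,258,.042),(353,258,.042),(328,271,.03)): print(u,v,z,at(c,u,v,z)[:2].round(4))"
```

```text
302 110 0.03 [0.5618 0.0829]
354 110 0.03 [0.6063 0.0843]
302 110 0.042 [0.5624 0.0831]
354 110 0.042 [0.605  0.0844]
301 180 0.042 [0.5624 0.0243]
355 180 0.042 [0.6095 0.0257]
303 258 0.042 [ 0.5653 -0.0509]
353 258 0.042 [ 0.6125 -0.0495]
328 271 0.03 [ 0.59   -0.0707]
```

play_rows(motion=[{"translation":[0.6,0.1,3],"roll":0.2,"fingers":-1},{"translation":[0.6,0.1,6],"roll":0.2,"fingers":-1},{"translation":[0.6,0.1,9],"roll":0.2,"fingers":-1},{"translation":[0.6,0.1,12],"roll":0.2,"fingers":-1},{"translation":[0.6,0.1,14],"roll":0.2,"fingers":-1},{"translation":[0.6,0.1,14.8],"roll":0.2,"fingers":-1},{"translation":[0.6,0.1,14.8],"roll":0.2,"fingers":-1},{"translation":[0.6,0.1,14.8],"roll":0.2,"fingers":-1}])

```text
clock: 18.83
eef_pos: [0.5846, 0.0056, 0.039]
tool_rot: [1.0, 0.012, 0.0, -0.0]
ft_force: [0.4, -0.3, 0.2]
grip_width: 0.0851
```

```bash
python3 -c "
from h import *
go(.584,.006,.032,1.5);print(pose()[2]['ft_force'])"
```

```text
from [0.5846 0.0056 0.039 ] 1.4 t 18.83 cm [-0.06 -0.04  0.7 ] roll -0.1 rows 0.2
[ 0.35518579 -0.33353825  0.20539043]
```

play_rows(motion=[{"translation":[0,0,0.4],"roll":0,"fingers":-1},{"translation":[0,0,0.6],"roll":0,"fingers":-1},{"translation":[0,0,0.6],"roll":0,"fingers":-1},{"translation":[0,0,0.6],"roll":0,"fingers":1},{"translation":[0,0,0.6],"roll":0,"fingers":1},{"translation":[0,0,0.6],"roll":0,"fingers":1},{"translation":[0,0,0.6],"roll":0,"fingers":1},{"translation":[0,0,0.6],"roll":0,"fingers":1},{"translation":[0,0,0.6],"roll":0,"fingers":1},{"translation":[0,0,0.6],"roll":0,"fingers":1}])

```text
clock: 19.67
eef_pos: [0.5852, 0.0057, 0.0333]
tool_rot: [1.0, 0.012, 0.001, 0.0]
ft_force: [1.6, 0.1, 5.6]
grip_width: 0.0466
```

```bash
python3 -c "
from h import *
go(.518,.347,.15,53.4);print(pose()[2]['ft_force'])"
```

```text
from [0.5852 0.0057 0.0333] 1.4 t 19.67 cm [ -5.91 -34.28 -11.67] roll -52.0 rows 8.8
[1.64380403 0.10012263 5.64632   ]
```

play_rows(motion=[{"translation":[0,0,-1],"roll":0,"fingers":1},{"translation":[0,0,-3],"roll":0,"fingers":1},{"translation":[0,0,-6],"roll":0,"fingers":1},{"translation":[0,0,-9],"roll":0,"fingers":1},{"translation":[-0.3,-2,-10],"roll":-3,"fingers":1},{"translation":[-0.8,-5,-10],"roll":-8,"fingers":1},{"translation":[-1.4,-8,-10],"roll":-13,"fingers":1},{"translation":[-1.9,-11,-10],"roll":-18,"fingers":1},{"translation":[-2.4,-14,-10],"roll":-23,"fingers":1},{"translation":[-2.9,-17,-10],"roll":-28,"fingers":1},{"translation":[-3.4,-20,-10],"roll":-33,"fingers":1},{"translation":[-4,-23,-10],"roll":-38,"fingers":1},{"translation":[-4.5,-26,-10],"roll":-43,"fingers":1},{"translation":[-5,-29,-10],"roll":-48,"fingers":1},{"translation":[-5.4,-32,-10],"roll":-51,"fingers":1},{"translation":[-5.7,-34.1,-10],"roll":-52,"fingers":1},{"translation":[-5.7,-34.1,-10],"roll":-52,"fingers":1},{"translation":[-5.7,-34.1,-10],"roll":-52,"fingers":1},{"translation":[-5.7,-34.1,-8],"roll":-52,"fingers":1},{"translation":[-5.7,-34.1,-7],"roll":-52,"fingers":1}])

```text
clock: 21.33
eef_pos: [0.5177, 0.3434, 0.1]
tool_rot: [0.894, 0.449, -0.002, 0.001]
ft_force: [-0.4, -1.2, -7.5]
grip_width: 0.0468
```

play_rows(motion=[{"translation":[0,0,0],"roll":0,"fingers":1},{"translation":[0,0,0],"roll":0,"fingers":1},{"translation":[0,0,0],"roll":0,"fingers":1}])

```text
clock: 21.58
eef_pos: [0.5191, 0.3444, 0.1024]
tool_rot: [0.894, 0.448, -0.0, 0.0]
ft_force: [0.8, 0.4, -5.8]
grip_width: 0.0467
```

```bash
python3 -c "
from h import *
c=shot('wrist','w9.png');go(.5206,.345,.03,53.4);print(pose()[2]['ft_force'],pose()[2]['grip_width'])"
```

```text
from [0.5195 0.3449 0.103 ] 53.3 t 21.63 cm [0.07 0.08 7.3 ] roll -0.1 rows 1.7
[ 1.23502394 -0.82284787 -6.65910825] 0.04690598559245269
```

View pics/w9.png

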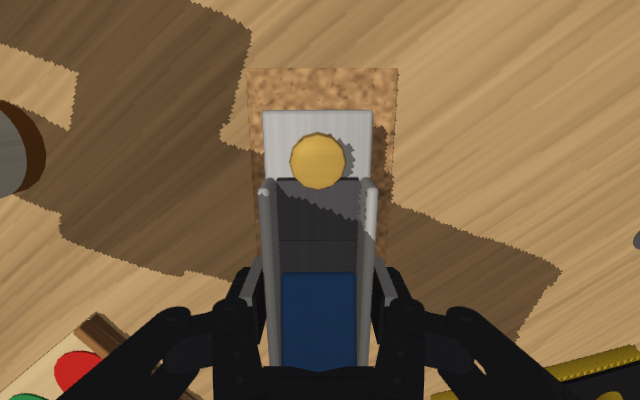

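The plane is held straight over the cork. The cork's far corners are at (248,69) and (398,68), and the toe edge runs from (263,111) to (373,111).

```bash
python3 -c "
from h import *
c=load('w9.png')
A=at(c,248,69,.008)[:2];B=at(c,398,68,.008)[:2]; L=at(c,256.5,225,.008)[:2];R=at(c,391,200,.008)[:2]
ang=lambda d:np.degrees(np.arctan2(d[1],d[0]))
print('far corners',A,B,np.hypot(*(A-B)),'edge dir',ang(A-L),ang(B-R),ang(B-A))
u=np.array([np.cos(np.radians(143.5)),np.sin(np.radians(143.5))])
print('centre',(A+B)/2-.1*u)
for z in(.082,.09,.1):
  a=at(c,263,111,z)[:2];b=at(c,373,111,z)[:2];print(z,a,b,np.hypot(*(a-b)),ang(b-a),'origin',(a+b)/2-.075*u)
"
```

```text
far corners [0.40966915 0.37011053] [0.4674588  0.44869184] 0.09754315096969332 edge dir 143.0339007320982 144.049997308332 53.66878726234529
centre [0.51894966 0.34991891]
0.082 [0.44273598 0.37154524] [0.47221267 0.4110528 ] 0.04929221601200549 53.273293005852516 origin [0.51776359 0.34668731]
0.09 [0.44346084 0.37266988] [0.47134721 0.41004595] 0.04663281948368837 53.27329300585251 origin [0.51769328 0.34674621]
0.1 [0.44436691 0.37407569] [0.47026538 0.40878739] 0.04330857382329192 53.27329300585258 origin [0.51760541 0.34681983]
```

play_rows(motion=[{"translation":[0.25,-0.1,1.5],"roll":-0.2,"fingers":1},{"translation":[0.25,-0.1,3],"roll":-0.2,"fingers":1},{"translation":[0.25,-0.1,4.5],"roll":-0.2,"fingers":1},{"translation":[0.25,-0.1,5.8],"roll":-0.2,"fingers":1},{"translation":[0.25,-0.1,6.6],"roll":-0.2,"fingers":1},{"translation":[0.25,-0.1,6.8],"roll":-0.2,"fingers":1},{"translation":[0.25,-0.1,6.8],"roll":-0.2,"fingers":1},{"translation":[0.25,-0.1,6.8],"roll":-0.2,"fingers":1},{"translation":[0.25,-0.1,6.8],"roll":-0.2,"fingers":1}])

```text
clock: 22.38
eef_pos: [0.5206, 0.3484, 0.0357]
tool_rot: [0.893, 0.45, 0.001, -0.0]
ft_force: [-0.4, -0.1, -6.1]
grip_width: 0.0468
```

```bash
python3 -c "
from h import *
go(.5205,.347,.0293,53.5);print(pose()[2]['ft_force'])"
```

```text
from [0.5206 0.3484 0.0357] 53.6 t 22.38 cm [-0.12  0.08  0.64] roll 0.1 rows 0.2
[-0.43221749 -0.08595899 -6.09870636]
```

play_rows(motion=[{"translation":[0,0,0.2],"roll":0,"fingers":1},{"translation":[0,0,0.4],"roll":0,"fingers":1},{"translation":[0,0,0.6],"roll":0,"fingers":1},{"translation":[0,0,0.7],"roll":0,"fingers":1},{"translation":[0,0,0.7],"roll":0,"fingers":1},{"translation":[0,0,0.7],"roll":0,"fingers":1}])

```text
clock: 22.88
eef_pos: [0.5201, 0.3481, 0.0293]
tool_rot: [0.893, 0.451, 0.001, -0.0]
ft_force: [-3.7, -2.6, 5.4]
grip_width: 0.0471
```

play_rows(motion=[{"translation":[0,0,0],"roll":0,"fingers":-1},{"translation":[0,0,0],"roll":0,"fingers":-1},{"translation":[0,0,0],"roll":0,"fingers":-1},{"translation":[0,0,0],"roll":0,"fingers":-1},{"translation":[0,0,0],"roll":0,"fingers":-1},{"translation":[0,0,-1],"roll":0,"fingers":-1},{"translation":[0,0,-3],"roll":0,"fingers":-1},{"translation":[0,0,-6],"roll":0,"fingers":-1},{"translation":[0,0,-10],"roll":0,"fingers":-1},{"translation":[0,0,-14],"roll":0,"fingers":-1},{"translation":[0,0,-17],"roll":0,"fingers":-1},{"translation":[0,0,-17],"roll":0,"fingers":-1},{"translation":[0,0,-17],"roll":0,"fingers":-1},{"translation":[0,0,-17],"roll":0,"fingers":-1}])

```text
clock: 24.05
eef_pos: [0.5195, 0.3477, 0.1974]
tool_rot: [0.893, 0.451, 0.0, -0.0]
ft_force: [0.7, 0.1, 0.2]
grip_width: 0.0853
```

```bash
python3 -c "
from h import *
c=shot('wrist','w10.png');go(.459,-.256,.20,91.3)"
```

```text
from [0.519  0.3474 0.1963] 53.6 t 24.1 cm [-52.1   31.02  -0.37] roll -37.7 rows 14.5
```

View pics/w10.png

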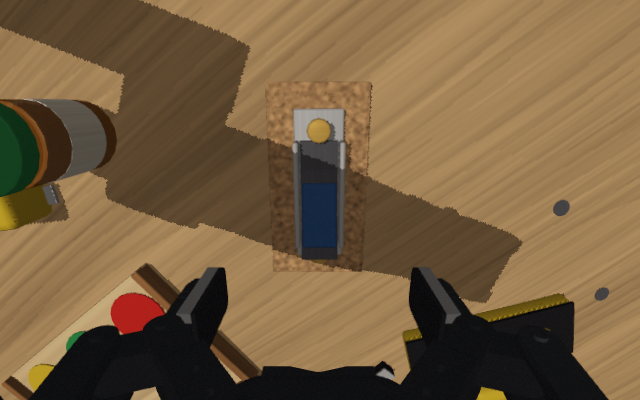

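The plane lies flat on the cork. Cork corners are (266,83), (371,82), (363,271), (274,271), and the toe edge is (294–344, 109).

```bash
python3 -c "
from h import *
c=load('w10.png')
Q=np.array([at(c,u,v,.008)[:2] for u,v in((266,83),(371,82),(363,271),(274,271))]);o=Q.mean(0)
d=(Q[0]+Q[1]-Q[2]-Q[3]);print(o,np.hypot(*d)/2,np.hypot(*(Q[0]-Q[1])),np.degrees(np.arctan2(d[1],d[0])));e=d/np.hypot(*d);n=np.array([e[1],-e[0]])
def rel(u,v,z):
  p=at(c,u,v,z)[:2]-o;print(u,v,z,(p@e).round(4),(p@n).round(4))
rel(294,109,.016);rel(344,109,.016);rel(294,109,.03);rel(344,109,.03);rel(294,145,.038);rel(345,145,.038);rel(296,255,.038);rel(342,255,.038);rel(319,260,.035)"
```

```text
[0.51825426 0.35018569] 0.19764893932100958 0.09840636526380785 143.5715781307799
294 109 0.016 0.0748 -0.0228
344 109 0.016 0.0748 0.0238
294 109 0.03 0.0749 -0.0218
344 109 0.03 0.0749 0.0227
294 145 0.038 0.044 -0.0219
345 145 0.038 0.044 0.0236
296 255 0.038 -0.0642 -0.0225
342 255 0.038 -0.0643 0.0234
319 260 0.035 -0.0713 0.0005
```

The plane is centred within 1 mm and aligned. Next, back to the mat for the can.

play_rows(motion=[{"translation":[-3.5,2.1,0],"roll":-3,"fingers":-0.75},{"translation":[-7,4.2,0],"roll":-6,"fingers":-0.75},{"translation":[-10.5,6.3,0],"roll":-9,"fingers":-0.75},{"translation":[-14,8.3,0],"roll":-12,"fingers":-0.75},{"translation":[-17.5,10.4,0],"roll":-15,"fingers":-0.75},{"translation":[-21,12.5,0],"roll":-18,"fingers":-0.75},{"translation":[-24.5,14.6,0],"roll":-21,"fingers":-0.75},{"translation":[-28,16.7,0],"roll":-24,"fingers":-0.75},{"translation":[-31.5,18.8,0],"roll":-27,"fingers":-0.75},{"translation":[-35,20.8,0],"roll":-30,"fingers":-0.75},{"translation":[-38.5,22.9,0],"roll":-33,"fingers":-0.75},{"translation":[-42,25,0],"roll":-35,"fingers":-0.75},{"translation":[-45.5,27.1,0],"roll":-37.7,"fingers":-0.75},{"translation":[-49,29.2,0],"roll":-37.7,"fingers":-0.75},{"translation":[-51.5,30.7,0],"roll":-37.7,"fingers":-0.75},{"translation":[-52.1,31,2],"roll":-37.7,"fingers":-0.75},{"translation":[-52.1,31,3],"roll":-37.7,"fingers":-0.75},{"translation":[-52.1,31,3],"roll":-37.7,"fingers":-0.75},{"translation":[-52.1,31,3],"roll":-37.7,"fingers":-0.75},{"translation":[-52.1,31,3],"roll":-37.7,"fingers":-0.75}])

```text
clock: 25.77
eef_pos: [0.4595, -0.2541, 0.1671]
tool_rot: [0.699, 0.715, -0.0, -0.001]
ft_force: [0.5, 1.5, -0.5]
grip_width: 0.0745
```

```bash
cat >> h.py <<'E'
def fit(c,lo,hi,box,z):
    hsv=cv2.cvtColor(c['pixels'],cv2.COLOR_RGB2HSV);m=np.zeros((400,640),np.uint8);x0,y0,x1,y1=box;m[y0:y1,x0:x1]=cv2.inRange(hsv,lo,hi)[y0:y1,x0:x1]
    cn=cv2.convexHull(max(cv2.findContours(m,0,2)[0],key=cv2.contourArea))[:,0]
    P=np.array([at(c,*p,z)[:2] for p in cn]);A=np.c_[2*P,np.ones(len(P))];s=np.linalg.lstsq(A,(P**2).sum(1),rcond=None)[0]
    r=np.sqrt(s[2]+s[0]**2+s[1]**2);print(s[:2].round(4),'r',r.round(4),'px',cn.min(0),cn.max(0));return s[:2]
RED=((0,130,50),(6,255,255));GRN=((45,100,30),(85,255,255));YEL=((20,120,40),(32,255,255))
E
python3 -c "
from h import *
c=shot('wrist','w11.png');fit(c,*RED,(250,150,400,300),.084);fit(c,*GRN,(200,200,330,400),.092);x,y=fit(c,*RED,(250,150,400,300),.084);go(x,y,.051,91.3)"
```

```text
[ 0.457  -0.2559] r 0.0275 px [276 181] [352 255]
[ 0.5461 -0.2865] r 0.0283 px [238 298] [305 361]
[ 0.457  -0.2559] r 0.0275 px [276 181] [352 255]
from [ 0.46   -0.2543  0.1677] 91.4 t 25.82 cm [-0.16 -0.29 11.67] roll 0.1 rows 2.8
```

play_rows(motion=[{"translation":[-0.2,-0.3,3],"roll":0,"fingers":-0.75},{"translation":[-0.2,-0.3,6],"roll":0,"fingers":-0.75},{"translation":[-0.2,-0.3,9],"roll":0,"fingers":-0.75},{"translation":[-0.2,-0.3,10.8],"roll":0,"fingers":-0.75},{"translation":[-0.2,-0.3,11.5],"roll":0,"fingers":-0.75},{"translation":[-0.2,-0.3,11.5],"roll":0,"fingers":-0.75},{"translation":[-0.2,-0.3,11.5],"roll":0,"fingers":-0.75},{"translation":[-0.2,-0.3,11.5],"roll":0,"fingers":1},{"translation":[-0.2,-0.3,11.5],"roll":0,"fingers":1},{"translation":[-0.2,-0.3,11.5],"roll":0,"fingers":1},{"translation":[-0.2,-0.3,11.5],"roll":0,"fingers":1},{"translation":[-0.2,-0.3,11.5],"roll":0,"fingers":1},{"translation":[-0.2,-0.3,11.5],"roll":0,"fingers":1}])

```text
clock: 26.9
eef_pos: [0.4581, -0.2577, 0.0544]
tool_rot: [0.699, 0.715, 0.001, 0.002]
ft_force: [-0.3, 2.3, 6.2]
grip_width: 0.053
```

```bash
python3 -c "
from h import *
p=pose()[0];print(p-np.array([.457,-.2559,.004]));go(.5183+p[0]-.457,.081,.185,91.3)"
```

```text
[ 0.00111312 -0.00179138  0.05043459]
from [ 0.4581 -0.2577  0.0544] 91.3 t 26.9 cm [ 33.72   6.88 -13.06] roll -0.0 rows 8.8
```

play_rows(motion=[{"translation":[0,0,-3],"roll":0,"fingers":1},{"translation":[0,0,-6.5],"roll":0,"fingers":1},{"translation":[0,0,-10],"roll":0,"fingers":1},{"translation":[0,0,-13],"roll":0,"fingers":1},{"translation":[4,0.8,-13],"roll":0,"fingers":1},{"translation":[8,1.6,-13],"roll":0,"fingers":1},{"translation":[12,2.4,-13],"roll":0,"fingers":1},{"translation":[16,3.2,-13],"roll":0,"fingers":1},{"translation":[20,4,-13],"roll":0,"fingers":1},{"translation":[24,4.8,-13],"roll":0,"fingers":1},{"translation":[28,5.7,-13],"roll":0,"fingers":1},{"translation":[31.5,6.4,-13],"roll":0,"fingers":1},{"translation":[33.5,6.9,-13],"roll":0,"fingers":1},{"translation":[33.7,6.9,-12],"roll":0,"fingers":1},{"translation":[33.7,6.9,-9],"roll":0,"fingers":1},{"translation":[33.7,6.9,-6],"roll":0,"fingers":1},{"translation":[33.7,6.9,-4],"roll":0,"fingers":1},{"translation":[33.7,6.9,-3],"roll":0,"fingers":1},{"translation":[33.7,6.9,-3],"roll":0,"fingers":1},{"translation":[33.7,6.9,-3],"roll":0,"fingers":1}])

```text
clock: 28.57
eef_pos: [0.5181, 0.0804, 0.0824]
tool_rot: [0.7, 0.715, -0.0, -0.0]
ft_force: [0.3, 1.1, -2.2]
grip_width: 0.0535
```

play_rows(motion=[{"translation":[0,0,0],"roll":0,"fingers":1},{"translation":[0,0,0],"roll":0,"fingers":1}])

```text
clock: 28.73
eef_pos: [0.5197, 0.0809, 0.0841]
tool_rot: [0.699, 0.715, 0.001, 0.001]
ft_force: [0.6, 0.9, -2.2]
grip_width: 0.0531
```

```bash
python3 -c "
from h import *
go(.5194,.081,.0654,91.3)
c=shot('wrist','w12.png');z=pose()[0][2]-.0504
x=fit(c,*RED,(240,200,400,330),z+.08)
"
```

```text
from [0.5197 0.0809 0.0841] 91.2 t 28.73 cm [ 0.01 -0.03  1.87] roll -0.1 rows 0.4
[0.5148 0.0816] r 0.0262 px [246 252] [389 329]
```

View pics/w12.png

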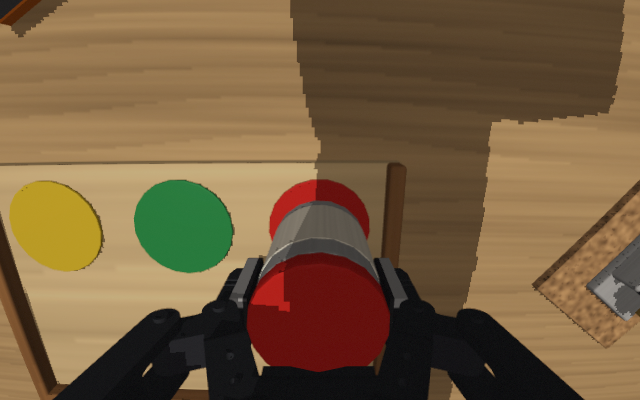

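The can is held above the red disc: disc edges at 269 and 369, lid edges at 247 and 390, so laterally aligned.

```bash
python3 -c "
from h import *
from scipy.optimize import least_squares as ls
c=load('w12.png');hsv=cv2.cvtColor(c['pixels'],cv2.COLOR_RGB2HSV);m=cv2.inRange(hsv,*RED)
def arc(box,z,r,top):
  x0,y0,x1,y1=box;P=[]
  for x in range(x0,x1,3):
    v=np.where(m[y0:y1,x])[0]
    if len(v): P.append(at(c,x,y0+v[0],z)[:2])
  for y in range(y0+15,y1,3):
    v=np.where(m[y,x0:x1])[0]
    if len(v): P+= [at(c,x0+v[0],y,z)[:2],at(c,x0+v[-1],y,z)[:2]]
  P=np.array(P);s=ls(lambda q:np.hypot(*(P-q).T)-r,P.mean(0),loss='soft_l1',f_scale=.001);print(s.x.round(4),np.abs(s.fun).mean())
arc((262,175,375,225),.015,.034,0)
arc((244,248,394,340),.1137,.0275,0)
go(.5194,.081,.0654)
for n,b,k in(('g',(125,170,245,280),GRN),('y',(0,170,110,280),YEL)):fit(c,*k,b,.015)
"
```

```text
[0.5197 0.0825] 0.0003341940790303431
[0.5166 0.0817] 0.000748684823816401
from [0.5196 0.081  0.084 ] 91.2 t 28.78 cm [ 0.   -0.02  1.86] roll None rows 0.4
[ 0.5203 -0.0087] r 0.0333 px [134 180] [232 272]
[ 0.5223 -0.0997] r 0.034 px [  9 180] [102 271]
```

play_rows(motion=[{"translation":[0.1,0.2,0.5],"roll":0,"fingers":1},{"translation":[0.1,0.2,1],"roll":0,"fingers":1},{"translation":[0.1,0.2,1.4],"roll":0,"fingers":1},{"translation":[0.1,0.2,1.6],"roll":0,"fingers":1},{"translation":[0.1,0.2,1.8],"roll":0,"fingers":1},{"translation":[0.1,0.2,1.9],"roll":0,"fingers":1},{"translation":[0.1,0.2,1.9],"roll":0,"fingers":1},{"translation":[0.1,0.2,1.9],"roll":0,"fingers":1}])

```text
clock: 29.45
eef_pos: [0.5198, 0.0821, 0.0654]
tool_rot: [0.699, 0.715, 0.0, 0.0]
ft_force: [-5.6, -0.1, 13.6]
grip_width: 0.0531
```

play_rows(motion=[{"translation":[0,0,-0.1],"roll":0,"fingers":1},{"translation":[0,0,-0.1],"roll":0,"fingers":-0.75},{"translation":[0,0,-0.1],"roll":0,"fingers":-0.75},{"translation":[0,0,-0.1],"roll":0,"fingers":-0.75},{"translation":[0,0,-0.1],"roll":0,"fingers":-0.75},{"translation":[0,0,-3],"roll":0,"fingers":-0.75},{"translation":[0,0,-6],"roll":0,"fingers":-0.75},{"translation":[0,0,-9],"roll":0,"fingers":-0.75},{"translation":[0,0,-11],"roll":0,"fingers":-0.75},{"translation":[0,0,-11],"roll":0,"fingers":-0.75},{"translation":[0,0,-11],"roll":0,"fingers":-0.75},{"translation":[0,0,-11],"roll":0,"fingers":-0.75}])

```text
clock: 30.45
eef_pos: [0.5197, 0.0819, 0.1724]
tool_rot: [0.699, 0.715, -0.001, -0.0]
ft_force: [0.3, -0.3, -0.1]
grip_width: 0.075
```

```bash
python3 -c "
from h import *
c=shot('wrist','w13.png');hsv=cv2.cvtColor(c['pixels'],cv2.COLOR_RGB2HSV);m=cv2.inRange(hsv,*RED);n,l,s,ce=cv2.connectedComponentsWithStats(m)
for i in range(1,n):
  if s[i,4]>100: print(s[i],ce[i])
x0=fit(c,*RED,(240,208,400,330),.095)
go(.548,-.287,.175,91.3)"
```

```text
[ 281  159   77  102 5419] [318.49197269 215.1511349 ]
[0.5191 0.0836] r 0.0266 px [281 208] [357 260]
from [0.5192 0.0818 0.1719] 91.3 t 30.5 cm [-36.94   2.07  -0.31] roll -0.0 rows 8.9
```

View pics/w13.png

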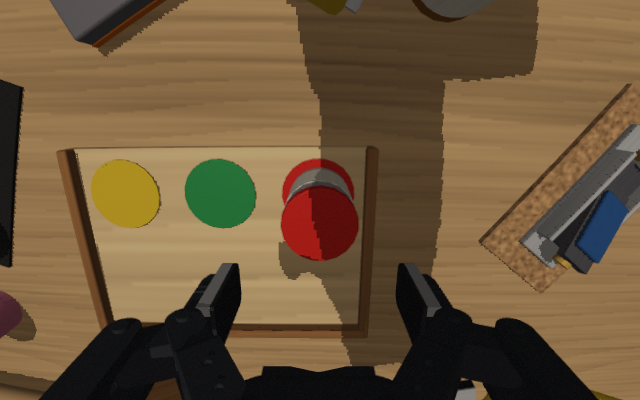

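The can stands upright in the middle of the red disc (lid centre ≈ (319,222), disc edges 282 and 354). I'll check it numerically and keep the last image for the end.

```bash
cat >> h.py <<'E'
from scipy.optimize import least_squares as ls
def arc(c,col,box,z,r,low=False):
    "circle of known r from row-end edges (and top, or bottom if low) of a colour within box"
    m=cv2.inRange(cv2.cvtColor(c['pixels'],cv2.COLOR_RGB2HSV),*col);x0,y0,x1,y1=box;P=[]
    for x in range(x0,x1,2):
        v=np.where(m[y0:y1,x])[0]
        if len(v): P.append(at(c,x+0,y0+(v[-1]+.5 if low else v[0]-.5),z)[:2])
    for y in range(y0,y1,2):
        v=np.where(m[y,x0:x1])[0]
        if len(v)>15: P+=[at(c,x0+v[0]-.5,y,z)[:2],at(c,x0+v[-1]+.5,y,z)[:2]]
    P=np.array(P);s=ls(lambda q:np.hypot(*(P-q).T)-r,P.mean(0),loss='soft_l1',f_scale=.0005);print(s.x.round(4),'res mm',(1000*np.median(np.abs(s.fun))).round(2));return s.x
E
python3 -c "
from h import *
c=load('w13.png')
arc(c,RED,(270,150,365,190),.015,.034);arc(c,RED,(270,215,365,270),.095,.0275,True)
arc(c,GRN,(175,150,265,235),.015,.034);arc(c,YEL,(80,150,170,235),.015,.034)"
```

```text
[0.5195 0.0826] res mm 0.26
[0.5181 0.0836] res mm 0.32
[ 0.5212 -0.0088] res mm 0.49
[ 0.5224 -0.1003] res mm 0.29
```

play_rows(motion=[{"translation":[-4,0.2,0],"roll":0,"fingers":-0.75},{"translation":[-8,0.4,0],"roll":0,"fingers":-0.75},{"translation":[-12,0.6,0],"roll":0,"fingers":-0.75},{"translation":[-16,0.9,0],"roll":0,"fingers":-0.75},{"translation":[-20,1.1,0],"roll":0,"fingers":-0.75},{"translation":[-24,1.3,0],"roll":0,"fingers":-0.75},{"translation":[-28,1.5,0],"roll":0,"fingers":-0.75},{"translation":[-32,1.8,0],"roll":0,"fingers":-0.75},{"translation":[-35.5,2,0],"roll":0,"fingers":-0.75},{"translation":[-36.9,2.1,0],"roll":0,"fingers":-0.75},{"translation":[-36.9,2.1,0],"roll":0,"fingers":-0.75},{"translation":[-36.9,2.1,0],"roll":0,"fingers":-0.75},{"translation":[-36.9,2.1,0],"roll":0,"fingers":-0.75},{"translation":[-36.9,2.1,0],"roll":0,"fingers":-0.75}])

```text
clock: 31.67
eef_pos: [0.5491, -0.2847, 0.1728]
tool_rot: [0.699, 0.715, -0.0, -0.001]
ft_force: [-0.8, 0.1, 1.0]
grip_width: 0.075
```

```bash
python3 -c "
from h import *
c=shot('wrist','w14.png');x,y=fit(c,*GRN,(220,150,420,300),.092);arc(c,GRN,(220,150,420,300),.092,.027,True);go(x,y,.0515,91.3)"
```

```text
[ 0.5491 -0.2877] r 0.0269 px [275 186] [350 259]
[ 0.5493 -0.2876] res mm 0.3
from [ 0.5492 -0.2847  0.1731] 91.4 t 31.72 cm [-0.3  -0.02 12.16] roll 0.1 rows 2.9
```

The can is within about 2 mm of the disc centre. Now grip the jar.

play_rows(motion=[{"translation":[-0.3,0,3],"roll":0,"fingers":-0.75},{"translation":[-0.3,0,6],"roll":0,"fingers":-0.75},{"translation":[-0.3,0,9],"roll":0,"fingers":-0.75},{"translation":[-0.3,0,11.2],"roll":0,"fingers":-0.75},{"translation":[-0.3,0,12],"roll":0,"fingers":-0.75},{"translation":[-0.3,0,12],"roll":0,"fingers":-0.75},{"translation":[-0.3,0,12],"roll":0,"fingers":-0.75},{"translation":[-0.3,0,12],"roll":0,"fingers":1},{"translation":[-0.3,0,12],"roll":0,"fingers":1},{"translation":[-0.3,0,12],"roll":0,"fingers":1},{"translation":[-0.3,0,12],"roll":0,"fingers":1},{"translation":[-0.3,0,12],"roll":0,"fingers":1},{"translation":[-0.3,0,12],"roll":0,"fingers":1}])

```text
clock: 32.8
eef_pos: [0.5511, -0.2902, 0.056]
tool_rot: [0.699, 0.715, 0.001, 0.002]
ft_force: [0.5, -0.1, 6.9]
grip_width: 0.0528
```

```bash
python3 -c "
from h import *
p=pose()[0];print(p-np.array([.5492,-.2877,.004]));go(.5207+p[0]-.5492,-.0095,.085,91.3)"
```

```text
[ 0.00189641 -0.00249038  0.05199167]
from [ 0.5511 -0.2902  0.056 ] 91.3 t 32.8 cm [28.12 -2.23 -2.9 ] roll -0.0 rows 6.8
```

play_rows(motion=[{"translation":[0,0,-3],"roll":0,"fingers":1},{"translation":[0,0,-6.5],"roll":0,"fingers":1},{"translation":[0,0,-10],"roll":0,"fingers":1},{"translation":[0,0,-13],"roll":0,"fingers":1},{"translation":[4,-0.3,-13],"roll":0,"fingers":1},{"translation":[8,-0.6,-13],"roll":0,"fingers":1},{"translation":[12,-0.9,-13],"roll":0,"fingers":1},{"translation":[16,-1.3,-13],"roll":0,"fingers":1},{"translation":[20,-1.6,-13],"roll":0,"fingers":1},{"translation":[24,-1.9,-13],"roll":0,"fingers":1},{"translation":[27,-2.2,-13],"roll":0,"fingers":1},{"translation":[28.1,-2.2,-13],"roll":0,"fingers":1},{"translation":[28.1,-2.2,-13],"roll":0,"fingers":1},{"translation":[28.1,-2.2,-10],"roll":0,"fingers":1},{"translation":[28.1,-2.2,-7],"roll":0,"fingers":1},{"translation":[28.1,-2.2,-4.5],"roll":0,"fingers":1},{"translation":[28.1,-2.2,-3],"roll":0,"fingers":1},{"translation":[28.1,-2.2,-3],"roll":0,"fingers":1},{"translation":[28.1,-2.2,-3],"roll":0,"fingers":1},{"translation":[28.1,-2.2,-3],"roll":0,"fingers":1}])

```text
clock: 34.47
eef_pos: [0.5223, -0.0099, 0.0845]
tool_rot: [0.7, 0.714, 0.001, 0.001]
ft_force: [0.7, -0.1, -1.4]
grip_width: 0.0528
```

```bash
python3 -c "
from h import *
c=shot('wrist','w15.png');z=pose()[0][2]-.052;go(.5226,-.0095,.067,91.3)
m=cv2.inRange(cv2.cvtColor(c['pixels'],cv2.COLOR_RGB2HSV),*GRN);n,l,s,ce=cv2.connectedComponentsWithStats(m);print([list(q) for q in s[1:] if q[4]>150])
for y in range(170,400,12):
  v=np.where(m[y,200:450])[0]
  if len(v):print(y,200+v[0],200+v[-1])"
```

```text
from [ 0.5226 -0.0097  0.0849] 91.2 t 34.52 cm [ 0.02 -0.    1.79] roll -0.1 rows 0.4
[[np.int32(268), np.int32(179), np.int32(100), np.int32(61), np.int32(2284)], [np.int32(244), np.int32(258), np.int32(149), np.int32(114), np.int32(13337)]]
182 299 336
194 281 354
206 272 363
218 268 366
230 268 367
266 285 351
278 267 369
290 257 379
302 251 384
314 247 388
326 245 392
338 249 387
350 252 384
362 256 380
```

```bash
python3 -c "
from h import *
c=load('w15.png');z=.0849-.052
arc(c,GRN,(262,172,375,235),.015,.034);arc(c,GRN,(235,256,400,340),z+.088,.027)"
```

```text
[ 0.5214 -0.0095] res mm 0.23
[ 0.5173 -0.0092] res mm 0.87
```

play_rows(motion=[{"translation":[0,0.3,0.5],"roll":0,"fingers":1},{"translation":[0,0.3,1],"roll":0,"fingers":1},{"translation":[0,0.3,1.4],"roll":0,"fingers":1},{"translation":[0,0.3,1.6],"roll":0,"fingers":1},{"translation":[0,0.3,1.8],"roll":0,"fingers":1},{"translation":[0,0.3,1.8],"roll":0,"fingers":1},{"translation":[0,0.3,1.8],"roll":0,"fingers":1}])

```text
clock: 35.1
eef_pos: [0.5239, -0.0089, 0.067]
tool_rot: [0.699, 0.715, 0.0, 0.0]
ft_force: [-4.7, 1.2, 11.3]
grip_width: 0.0526
```

play_rows(motion=[{"translation":[0,0,-0.1],"roll":0,"fingers":1},{"translation":[0,0,-0.1],"roll":0,"fingers":-0.75},{"translation":[0,0,-0.1],"roll":0,"fingers":-0.75},{"translation":[0,0,-0.1],"roll":0,"fingers":-0.75},{"translation":[0,0,-0.1],"roll":0,"fingers":-0.75},{"translation":[0,0,-3],"roll":0,"fingers":-0.75},{"translation":[0,0,-6],"roll":0,"fingers":-0.75},{"translation":[0,0,-9],"roll":0,"fingers":-0.75},{"translation":[0,0,-11],"roll":0,"fingers":-0.75},{"translation":[0,0,-11],"roll":0,"fingers":-0.75},{"translation":[0,0,-11],"roll":0,"fingers":-0.75},{"translation":[0,0,-11],"roll":0,"fingers":-0.75}])

```text
clock: 36.1
eef_pos: [0.5236, -0.0089, 0.1744]
tool_rot: [0.699, 0.715, -0.0, -0.0]
ft_force: [-0.9, -0.4, -1.1]
grip_width: 0.0743
```

```bash
python3 -c "
from h import *
c=shot('wrist','w16.png')
arc(c,GRN,(262,140,375,182),.015,.034);arc(c,GRN,(262,215,375,300),.103,.027,True);fit(c,*GRN,(262,140,375,300),.103)
go(.4215,-.350,.185,91.3)"
```

```text
[ 0.5217 -0.0094] res mm 0.22
[ 0.5223 -0.0079] res mm 0.27
[ 0.5223 -0.008 ] r 0.0268 px [280 188] [357 264]
from [ 0.5232 -0.0089  0.1739] 91.3 t 36.15 cm [-33.88 -10.91  -1.11] roll -0.0 rows 8.5
```

The jar is within about 1.6 mm of its disc centre. Glue next.

play_rows(motion=[{"translation":[-3.5,-1.1,-1],"roll":0,"fingers":-0.75},{"translation":[-7.3,-2.4,-1],"roll":0,"fingers":-0.75},{"translation":[-11,-3.6,-1],"roll":0,"fingers":-0.75},{"translation":[-15,-4.8,-1],"roll":0,"fingers":-0.75},{"translation":[-19,-6.1,-1],"roll":0,"fingers":-0.75},{"translation":[-23,-7.4,-1],"roll":0,"fingers":-0.75},{"translation":[-27,-8.7,-1],"roll":0,"fingers":-0.75},{"translation":[-30.5,-9.8,-1],"roll":0,"fingers":-0.75},{"translation":[-33,-10.6,-1],"roll":0,"fingers":-0.75},{"translation":[-33.9,-10.9,-1],"roll":0,"fingers":-0.75},{"translation":[-33.9,-10.9,-1],"roll":0,"fingers":-0.75},{"translation":[-33.9,-10.9,-1],"roll":0,"fingers":-0.75},{"translation":[-33.9,-10.9,-1],"roll":0,"fingers":-0.75},{"translation":[-33.9,-10.9,-1],"roll":0,"fingers":-0.75}])

```text
clock: 37.32
eef_pos: [0.423, -0.3485, 0.185]
tool_rot: [0.698, 0.716, 0.0, -0.001]
ft_force: [-0.3, 0.5, -0.7]
grip_width: 0.0751
```

```bash
python3 -c "
from h import *
c=shot('wrist','w17.png')
hsv=cv2.cvtColor(c['pixels'],cv2.COLOR_RGB2HSV)
m=cv2.inRange(hsv,*YEL);n,l,s,ce=cv2.connectedComponentsWithStats(m)
for i in range(1,n):
  if s[i,4]>100 : print(s[i],ce[i],at(c,*ce[i],.1))
go(.4215,-.350,.185,91.3)
W=((0,0,90),(180,60,255))
m=cv2.inRange(hsv,*W);
for y in range(150,290,10):
  v=np.where(m[y,240:400])[0]
  if len(v):print(y,240+v[0],240+v[-1])"
```

```text
[281 167  63  33 570] [314.05789474 177.58947368] [ 0.39074207 -0.35097027  0.1       ]
[ 295  201   35   36 1013] [311.8065153 218.2023692] [ 0.42013336 -0.35197287  0.1       ]
[ 508  257   60   54 2492] [537.4975923  283.47552167] [ 0.47064972 -0.17368062  0.1       ]
from [ 0.4231 -0.3486  0.1852] 91.4 t 37.37 cm [-0.13 -0.17  0.02] roll 0.1 rows 0.1
170 298 299
180 302 321
190 288 336
200 282 342
210 280 344
220 280 344
230 285 339
240 296 329
250 271 291
260 259 305
270 255 306
280 251 307
```

```bash
python3 -c "
from h import *
c=load('w17.png');x,y=arc(c,((0,0,90),(180,60,255)),(270,205,350,247),.079,.0265,True)
go(x,y,.0515,91.3)"
```

```text
[ 0.423  -0.3522] res mm 0.32
from [ 0.4231 -0.3486  0.1852] 91.4 t 37.37 cm [-0.35 -0.02 13.37] roll 0.1 rows 3.2
```

play_rows(motion=[{"translation":[-0.3,-0.1,3],"roll":0,"fingers":-0.75},{"translation":[-0.3,-0.1,6],"roll":0,"fingers":-0.75},{"translation":[-0.3,-0.1,9],"roll":0,"fingers":-0.75},{"translation":[-0.3,-0.1,12],"roll":0,"fingers":-0.75},{"translation":[-0.3,-0.1,13.2],"roll":0,"fingers":-0.75},{"translation":[-0.3,-0.1,13.2],"roll":0,"fingers":-0.75},{"translation":[-0.3,-0.1,13.2],"roll":0,"fingers":-0.75},{"translation":[-0.3,-0.1,13.2],"roll":0,"fingers":1},{"translation":[-0.3,-0.1,13.2],"roll":0,"fingers":1},{"translation":[-0.3,-0.1,13.2],"roll":0,"fingers":1},{"translation":[-0.3,-0.1,13.2],"roll":0,"fingers":1},{"translation":[-0.3,-0.1,13.2],"roll":0,"fingers":1},{"translation":[-0.3,-0.1,13.2],"roll":0,"fingers":1}])

```text
clock: 38.45
eef_pos: [0.4233, -0.3542, 0.0556]
tool_rot: [0.699, 0.715, 0.001, 0.002]
ft_force: [-0.6, 1.6, 5.7]
grip_width: 0.0506
```

```bash
python3 -c "
from h import *
p=pose()[0];print(p-np.array([.422,-.3522,.004]));go(.5222+p[0]-.422+.001,-.101,.085,91.3)"
```

```text
[ 0.00129337 -0.00202579  0.05157054]
from [ 0.4233 -0.3542  0.0556] 91.3 t 38.45 cm [25.09 10.68 -2.94] roll -0.0 rows 6.6
```

play_rows(motion=[{"translation":[0,0,-3],"roll":0,"fingers":1},{"translation":[0,0,-6.5],"roll":0,"fingers":1},{"translation":[0,0,-10],"roll":0,"fingers":1},{"translation":[0,0,-13],"roll":0,"fingers":1},{"translation":[3.7,1.6,-13],"roll":0,"fingers":1},{"translation":[7.4,3.2,-13],"roll":0,"fingers":1},{"translation":[11,4.7,-13],"roll":0,"fingers":1},{"translation":[14.7,6.3,-13],"roll":0,"fingers":1},{"translation":[18.4,7.8,-13],"roll":0,"fingers":1},{"translation":[22,9.4,-13],"roll":0,"fingers":1},{"translation":[24.5,10.4,-13],"roll":0,"fingers":1},{"translation":[25.1,10.7,-13],"roll":0,"fingers":1},{"translation":[25.1,10.7,-13],"roll":0,"fingers":1},{"translation":[25.1,10.7,-10],"roll":0,"fingers":1},{"translation":[25.1,10.7,-7],"roll":0,"fingers":1},{"translation":[25.1,10.7,-4.5],"roll":0,"fingers":1},{"translation":[25.1,10.7,-3],"roll":0,"fingers":1},{"translation":[25.1,10.7,-3],"roll":0,"fingers":1},{"translation":[25.1,10.7,-3],"roll":0,"fingers":1},{"translation":[25.1,10.7,-3],"roll":0,"fingers":1}])

```text
clock: 40.12
eef_pos: [0.5238, -0.1012, 0.0845]
tool_rot: [0.7, 0.714, 0.0, 0.001]
ft_force: [-0.5, -0.6, -1.4]
grip_width: 0.0507
```

```bash
python3 -c "
from h import *
c=shot('wrist','w15b.png');go(.5245,-.101,.0666,91.3)
m=cv2.inRange(cv2.cvtColor(c['pixels'],cv2.COLOR_RGB2HSV),*YEL)
for y in range(170,260,10):
  v=np.where(m[y,250:400])[0]
  if len(v):print(y,250+v[0],250+v[-1])
arc(c,YEL,(262,172,375,215),.015,.034)"
```

```text
from [ 0.5242 -0.101   0.085 ] 91.2 t 40.17 cm [0.   0.03 1.84] roll -0.1 rows 0.4
180 304 328
190 284 349
200 275 358
210 269 363
220 267 366
230 266 366
240 269 363
250 271 365
[ 0.5228 -0.1015] res mm 0.16
```

play_rows(motion=[{"translation":[0,0.1,0.5],"roll":0,"fingers":1},{"translation":[0,0.1,1],"roll":0,"fingers":1},{"translation":[0,0.1,1.4],"roll":0,"fingers":1},{"translation":[0,0.1,1.6],"roll":0,"fingers":1},{"translation":[0,0.1,1.8],"roll":0,"fingers":1},{"translation":[0,0.1,1.8],"roll":0,"fingers":1},{"translation":[0,0.1,1.8],"roll":0,"fingers":1}])

```text
clock: 40.75
eef_pos: [0.5239, -0.0998, 0.0666]
tool_rot: [0.699, 0.715, -0.0, 0.0]
ft_force: [-4.5, 1.6, 7.9]
grip_width: 0.0501
```

play_rows(motion=[{"translation":[0,0,-0.1],"roll":0,"fingers":1},{"translation":[0,0,-0.1],"roll":0,"fingers":-0.75},{"translation":[0,0,-0.1],"roll":0,"fingers":-0.75},{"translation":[0,0,-0.1],"roll":0,"fingers":-0.75},{"translation":[0,0,-0.1],"roll":0,"fingers":-0.75},{"translation":[0,0,-3],"roll":0,"fingers":-0.75},{"translation":[0,0,-6],"roll":0,"fingers":-0.75},{"translation":[0,0,-9],"roll":0,"fingers":-0.75},{"translation":[0,0,-12],"roll":0,"fingers":-0.75},{"translation":[0,0,-15],"roll":0,"fingers":-0.75},{"translation":[0,0,-15],"roll":0,"fingers":-0.75},{"translation":[0,0,-15],"roll":0,"fingers":-0.75},{"translation":[0,0,-15],"roll":0,"fingers":-0.75}])

```text
clock: 41.83
eef_pos: [0.5238, -0.0999, 0.2147]
tool_rot: [0.699, 0.715, -0.0, -0.0]
ft_force: [-0.5, -0.2, -0.6]
grip_width: 0.0748
```

```bash
python3 -c "
from h import *
c=shot('wrist','w18.png');go(.4,-.1,.25)
t=shot('side','s18.png')
cv2.imwrite('pics/fin.png',np.vstack([c['pixels'][:,:,::-1],t['pixels'][:,:,::-1]])[:, :][::1][:800])
a=c['pixels'][:,:,::-1][120:400,150:550];b=t['pixels'][:,:,::-1][100:380,180:580]
cv2.imwrite('pics/fin.png',np.hstack([a,b]))
"
```

```text
from [ 0.5233 -0.0998  0.214 ] 91.3 t 41.88 cm [  0.25 -12.33  -3.6 ] roll None rows 3.1
```

View pics/fin.png

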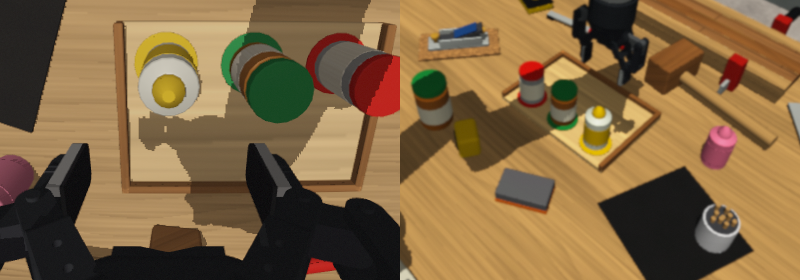

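All three stand upright on their own discs, the plane is on the cork, and the cup is on the mat. One last numeric check of the glue.

```bash
python3 -c "
from h import *
c=load('w18.png')
arc(c,YEL,(278,145,355,170),.015,.034);arc(c,((0,0,90),(180,60,255)),(282,205,356,240),.09,.0265,True);print(at(c,319,212,.113))
fit(c,*GRN,(385,170,470,250),.103)"
```

```text
[ 0.5229 -0.1014] res mm 0.17
[ 0.5236 -0.0987] res mm 0.42
[ 0.52171358 -0.09821672  0.113     ]
[ 0.5225 -0.0097] r 0.027 px [396 178] [463 242]
```

```bash
python3 -c "
from h import *
print(bot.job_done())"
```

```text
the job is handed in; nothing more can be done
None
```

The job is done and handed in at about 42 s of the 141 s limit. I moved the glue, jar and can to the three free corners of the mat, then laid the plane on the cork rest. Last, I stood the can, jar and glue back on their own discs.

**Last checks:**
- **Containers:** all three stand upright. The can measured about 1.7 mm from its disc centre, the jar about 1–2 mm. The glue is furthest off, at about 3 mm.
- **Plane:** it lies flat on the cork, within about 1 mm of the centre and aligned with it.
- **Left alone:** the cup, the pink bottle and the larger look-alike jar were never touched and are in their places in the final picture.
- **Forces:** the largest wrist force I read was about 15 N, when setting the can down. Readings came only at the end of each move.

**Disagreements:** the wrist and top cameras put the cork centre about 3.5 mm apart. I placed the plane by the wrist camera, so its 1 mm figure depends on that view. While held, the can and jar also looked 3–4 mm off their discs. I corrected part of that before release, and the measurements after release are the ones above.

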